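# Load the kiln shelf from the drying rack in reverse order

### The arm

A 6-joint arm with a two-finger parallel gripper is mounted at the origin on a cart in front of the work surface, level with it; the furniture and walls round the work are solid. World frame = base frame: x ahead of the robot, y to its left, z up, the work surface at z = 0. Lengths are in m, angles in rad, forces in N, time in s.
With the tool pointing down it reaches from about 0.275 to 0.825 m from the base axis. Payload 4.9 kg.
Tool frame: the origin (TCP) lies midway between the tips of the shut fingers; the grasp point (between the pads) lies grip_point_offset behind it (grip_point_offset is the distance from the TCP to the grasp point, in m); z points along the fingers, y is the direction in which the jaws open and shut (so a half turn about z gives the same grasp; the last joint's range is limited). The gripper opens to 85 mm and grips with 20 to 120 N. Pads are 22 mm wide; open, the fingers measure 114 mm over their backs; the gripper's body (76 mm by 85 mm) begins 54 mm behind the grasp point. The pads swing forward as they close: fully open they stand 13 mm farther back than shut.
Start: joints at [1.07, 0.326, -0.193, 1.052, 0, 1.437], TCP at [0.197, 0.513, 0.231] pointing down, gripper open.
Joint ranges: [-2.65, 2.65], [-0.97, 1.79], [-1.3, 1.35], [-1.93, 2.1], [-1.47, 1.37], [-3.14, 3.14]. Speed limits (rad/s): [2.57, 2.57, 3.14, 3.14, 3.14, 3.14].

### API

Orientations are given as a unit quaternion [w, x, y, z].
In Python, from cell import * gives the robot as it stands.
- The arm moves only by the shell command python3 -m crank 'ROWS'. ROWS is JSON, a list of rows, each an object of numbers: "tx", "ty", "tz": the shift along the tool's x, y, z in cm; "ax", "ay", "az": the turn, a rotation vector about the tool's x, y, z in degrees; "hand": the finger opening in cm, from 0 to 8.54. A call has 1 to 8 rows; each row shifts and turns the commanded pose from where the row before left it, along the tool's axes as they then stand; what a row does not reach is not made up. A row lasts 1/10 s, in which the tool goes at most 50 mm and 8.59 degrees, less where a joint would pass 70% of its speed; a pose out of reach is approached as far as the arm can. A call with a gripper value outside its range is refused whole. The fingers move at their own pace and stop on an object; the grip force is fixed at half the most. Time passes only in rows, so rows that do not move let the fingers close. It gives the time, the measured TCP pose, the force and the opening at its end, in the units of the state.
- get_state(): the state, without advancing time (a new reading comes with each control period).
- snapshot(name): name is "scene" or "side" or "wrist"; returns the picture (420x560x3 uint8, red, green, blue); there is no depth.
- camera_info(name): a dict with "camera_matrix" (3x3 intrinsics, pixels), "extrinsics" (4x4, takes a point from world to camera coordinates); the wrist camera has in their place "mount" (4x4, takes a point from camera to tool coordinates, whose origin is the TCP and whose axes are the flange's). Camera axes: x right, y down, z forward; pixel columns grow to the right and rows downward; lengths in m; the calibration is good to about 2 mm. A picture is of the moment at which its call begins: read the wrist's pose just before it. camera_info takes no time and is no camera call.
- finish_job(): hands the job in, once; it reports no verdict.
The state is a dict: "time_s": time; "joint_positions": joint angles; "dq": joint speeds; "joint_efforts": joint torques, N m; "position": TCP position; "tcp_rot": TCP orientation; "ft_force": force on the tool from outside, world axes, zero at the start; "moment": the same for the moment, N m; "finger_gap": finger opening in m.
Only numpy, scipy, OpenCV 4.12 (cv2) and the standard library are available. Lean on these libraries where they do the work, as an engineer would, in place of code of your own. Each camera call takes 0.05 s, during which the arm holds its last target.

### The job

Move the four small pieces from the round bats on the drying rack to the kiln shelf, in the reverse order: the piece that stands leftmost on the rack goes on the rightmost setter pad of the shelf, the next one on the next pad, and so on. Stand each upright in the middle of its own pad, and tip none over on the way.

Things in the scene. Friction and masses are not known exactly. Their poses are not given: they have to be found in the camera images.
- fluted_pot: small pale fluted pot, round, open at the top, 56 mm in diameter and 44 mm high. Origin: centre of its underside, z up.
- big_frog: the larger clay frog, pale with blue eyes, about 40 x 45 mm and 36 to 39 mm high, body about 38 mm wide. Origin: centre of its underside, z up, its face to -x.
- small_frog: the smaller clay frog, pale with blue eyes, about 31 x 36 mm and 28 to 30 mm high, body about 30 mm wide. Origin: centre of its underside, z up, its face to -x.
- bud_vase: plain buff-brown bud vase, round, 80 mm high, belly 50 mm in diameter (widest 26 mm above its foot), neck 20 mm, foot 38 mm. Origin: centre of its underside, z up.
- drying_rack: slatted wooden drying rack, 110 x 330 mm, top 30 mm above the table, with four round grey bats in a row about 85 mm apart. Fixed; origin under its centre on the table, y along its length to the robot's left (turned at most 0.25 rad), z up. It may stand on the left or the right of the table, the kiln shelf on the other side.
- kiln_shelf: grey kiln shelf slab on four stubby props, 110 x 330 mm, slab top 32 mm above the table. Four brown square setter pads, 64 x 64 mm, tops 36 mm above the table, are centred at x = 0, y = -127.5, -42.5, 42.5 and 127.5 mm. Fixed; origin under its centre on the table, y along its length to the robot's left (turned at most 0.25 rad), z up.
- bat_fluted_pot: grey round bat, 62 mm in diameter and 10 mm thick, fixed on the drying rack (its top 40 mm above the table): the one on which the fluted pot stands at the start. It does not move. Origin: centre of its underside. All four bats look alike.
- bat_big_frog: grey round bat, 62 mm in diameter and 10 mm thick, fixed on the drying rack (its top 40 mm above the table): the one on which the big frog stands at the start. It does not move. Origin: centre of its underside. All four bats look alike.
- bat_small_frog: grey round bat, 62 mm in diameter and 10 mm thick, fixed on the drying rack (its top 40 mm above the table): the one on which the small frog stands at the start. It does not move. Origin: centre of its underside. All four bats look alike.
- bat_bud_vase: grey round bat, 62 mm in diameter and 10 mm thick, fixed on the drying rack (its top 40 mm above the table): the one on which the bud vase stands at the start. It does not move. Origin: centre of its underside. All four bats look alike.
Things that resemble listed ones, but are neither listed nor needed, are in the scene too. Leave any blue look-alike of the bud_vase alone. Leave any green look-alike of the fluted_pot alone.

How it is judged:
At the end, for the whole second after the job is handed in: All four pieces stand upright (within 0.15 rad) and at rest on the kiln shelf's setter pads, one on each, each within 15 mm of its pad's centre along and across the shelf, in the reverse of the left-to-right order in which they stood on the drying rack (((y of bat_fluted_pot in the frame of drying_rack between -0.1575 and -0.0975 m and y of fluted_pot in the frame of kiln_shelf between 0.1125 and 0.1425 m) or (y of bat_fluted_pot in the frame of drying_rack between -0.0725 and -0.0125 m and y of fluted_pot in the frame of kiln_shelf between 0.0275 and 0.0575 m) or (y of bat_fluted_pot in the frame of drying_rack between 0.0125 and 0.0725 m and y of fluted_pot in the frame of kiln_shelf between -0.0575 and -0.0275 m) or (y of bat_fluted_pot in the frame of drying_rack between 0.0975 and 0.1575 m and y of fluted_pot in the frame of kiln_shelf between -0.1425 and -0.1125 m)) and x of fluted_pot in the frame of kiln_shelf between -0.015 and 0.015 m and z of fluted_pot in the frame of kiln_shelf between 0.03 and 0.042 m and angle between each of fluted_pot, big_frog, small_frog, bud_vase's own z axis and vertical below 0.15 rad and linear speed of each of fluted_pot, big_frog, small_frog, bud_vase below 0.02 m/s and angular speed of each of fluted_pot, big_frog, small_frog, bud_vase below 0.2 rad/s and ((y of bat_big_frog in the frame of drying_rack between -0.1575 and -0.0975 m and y of big_frog in the frame of kiln_shelf between 0.1125 and 0.1425 m) or (y of bat_big_frog in the frame of drying_rack between -0.0725 and -0.0125 m and y of big_frog in the frame of kiln_shelf between 0.0275 and 0.0575 m) or (y of bat_big_frog in the frame of drying_rack between 0.0125 and 0.0725 m and y of big_frog in the frame of kiln_shelf between -0.0575 and -0.0275 m) or (y of bat_big_frog in the frame of drying_rack between 0.0975 and 0.1575 m and y of big_frog in the frame of kiln_shelf between -0.1425 and -0.1125 m)) and x of big_frog in the frame of kiln_shelf between -0.015 and 0.015 m and z of big_frog in the frame of kiln_shelf between 0.03 and 0.042 m and ((y of bat_small_frog in the frame of drying_rack between -0.1575 and -0.0975 m and y of small_frog in the frame of kiln_shelf between 0.1125 and 0.1425 m) or (y of bat_small_frog in the frame of drying_rack between -0.0725 and -0.0125 m and y of small_frog in the frame of kiln_shelf between 0.0275 and 0.0575 m) or (y of bat_small_frog in the frame of drying_rack between 0.0125 and 0.0725 m and y of small_frog in the frame of kiln_shelf between -0.0575 and -0.0275 m) or (y of bat_small_frog in the frame of drying_rack between 0.0975 and 0.1575 m and y of small_frog in the frame of kiln_shelf between -0.1425 and -0.1125 m)) and x of small_frog in the frame of kiln_shelf between -0.015 and 0.015 m and z of small_frog in the frame of kiln_shelf between 0.03 and 0.042 m and ((y of bat_bud_vase in the frame of drying_rack between -0.1575 and -0.0975 m and y of bud_vase in the frame of kiln_shelf between 0.1125 and 0.1425 m) or (y of bat_bud_vase in the frame of drying_rack between -0.0725 and -0.0125 m and y of bud_vase in the frame of kiln_shelf between 0.0275 and 0.0575 m) or (y of bat_bud_vase in the frame of drying_rack between 0.0125 and 0.0725 m and y of bud_vase in the frame of kiln_shelf between -0.0575 and -0.0275 m) or (y of bat_bud_vase in the frame of drying_rack between 0.0975 and 0.1575 m and y of bud_vase in the frame of kiln_shelf between -0.1425 and -0.1125 m)) and x of bud_vase in the frame of kiln_shelf between -0.015 and 0.015 m and z of bud_vase in the frame of kiln_shelf between 0.03 and 0.042 m); the robot touches nothing.
It fails at once if a piece is tipped over (angle between any of fluted_pot, big_frog, small_frog, bud_vase's own z axis and vertical above 0.8 rad).
It also fails if it takes over 120 s, if anything falls off the work surface, if the arm or the gripper's body presses on something with over 40 N, if the wrist force passes 120 N, or if a joint passes its speed limit or range.

## Working session

There is one attempt and no reset: what is moved stays moved. The work goes in short steps, Python scripts to look and compute and a shell command to move; the robot and the scene stay as the last step left them, time stands still between calls to the robot, and variables do not carry over. Pictures are saved under pics/ and viewed, and the job is handed in when it is done.

```bash
ls; mkdir -p pics; python3 - <<'E'
from cell import *
import cv2,numpy as np
s=get_state();print(s)
for n in("scene","side","wrist"):
    cv2.imwrite(f"pics/{n}0.png",cv2.cvtColor(snapshot(n),cv2.COLOR_RGB2BGR));print(n,camera_info(n))
try: print(grip_point_offset)
except Exception as e: print(e)
E
```

```text
pics
{'time_s': 0.0, 'joint_positions': array([ 1.06975938e+00,  3.26905661e-01, -1.93623742e-01,  1.05199159e+00,
       -3.02912334e-06,  1.43664643e+00]), 'dq': array([-3.02079897e-05, -1.00228770e-03,  2.72312419e-03,  6.35825240e-04,
       -3.16793049e-04, -2.77612915e-03]), 'joint_efforts': array([ 8.71641423e-04, -4.43399262e+01,  2.62440616e+01,  1.56345702e-02,
       -5.43609735e-05,  1.32470195e-06]), 'position': array([0.19696608, 0.51288147, 0.23050752]), 'tcp_rot': array([-2.67851871e-04,  1.82416327e-01,  9.83221003e-01, -8.19681254e-04]), 'ft_force': array([-0.65958086,  0.35930323,  1.3871057 ]), 'moment': array([-0.02716849, -0.05338005, -0.02947158]), 'finger_gap': 0.0848310804918466}
scene {'camera_matrix': array([[413.34277605,   0.        , 272.40144596],
       [  0.        , 413.34277605, 207.13448012],
       [  0.        ,   0.        ,   1.        ]]), 'extrinsics': array([[ 7.84012228e-01, -6.20745372e-01,  9.42750331e-05,
        -3.91135739e-01],
       [-4.08880342e-01, -5.16537260e-01, -7.52333786e-01,
         2.16949754e-01],
       [ 4.67056412e-01
[... 423 characters left out ...]
-0.47601209, -0.87477589,  0.08087566],
       [ 0.12265551,  0.8663644 , -0.48411606,  1.01429769],
       [ 0.        ,  0.        ,  0.        ,  1.        ]])}
wrist {'camera_matrix': array([[347.42377986,   0.        , 280.15192552],
       [  0.        , 347.42377986, 212.94197646],
       [  0.        ,   0.        ,   1.        ]]), 'mount': array([[-4.66498364e-04, -9.51161731e-01, -3.08692637e-01,
         7.95581028e-02],
       [ 9.99999877e-01, -4.96424649e-04,  1.84060827e-05,
        -6.93222891e-04],
       [-1.70749796e-04, -3.08692591e-01,  9.51161845e-01,
        -1.43120474e-01],
       [ 0.00000000e+00,  0.00000000e+00,  0.00000000e+00,
         1.00000000e+00]])}
0.0187
```

View pics/scene0.png

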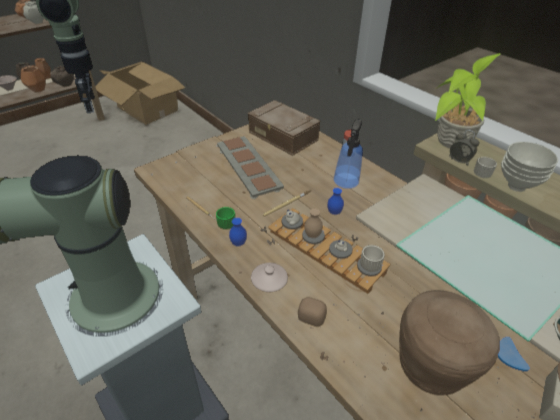

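View pics/side0.png

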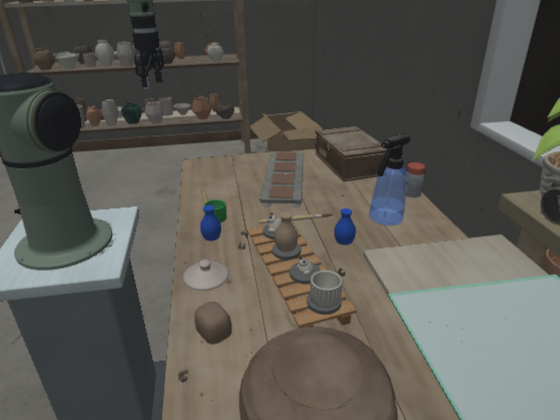

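View pics/wrist0.png

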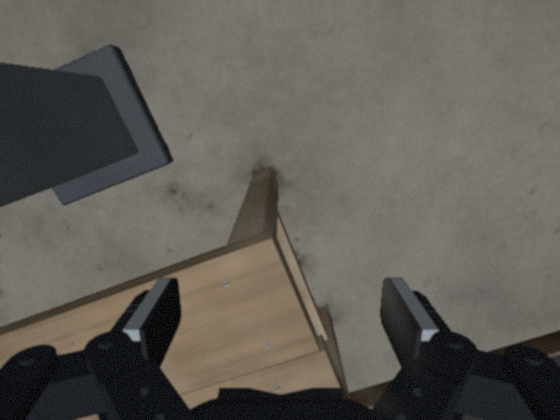

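```bash
cat > h.py <<'E'
import numpy as np,cv2,sys
from cell import *
from scipy.spatial.transform import Rotation as R
def cam(n,s=None):
    c=camera_info(n);K=c["camera_matrix"]
    if n!="wrist": E=c["extrinsics"]
    else:
        q=s["tcp_rot"];T=np.eye(4);T[:3,:3]=R.from_quat([q[1],q[2],q[3],q[0]]).as_matrix();T[:3,3]=s["position"]
        E=np.linalg.inv(T@c["mount"])
    return K,E
def ray(K,E,u,v,z):
    M=E[:3,:3];o=-M.T@E[:3,3];d=M.T@np.linalg.inv(K)@[u,v,1]
    return o+d*(z-o[2])/d[2]
def proj(K,E,P):
    p=(E[:3,:3]@np.atleast_2d(P).T).T+E[:3,3];p=p@K.T;return p[:,:2]/p[:,2:]
def shot(n,name,crop=None,f=1):
    s=get_state();im=cv2.cvtColor(snapshot(n),cv2.COLOR_RGB2BGR);cv2.imwrite(f"pics/{name}_raw.png",im)
    np.savez(f"pics/{name}.npz",p=s["position"],q=s["tcp_rot"])
    if crop: a,b,c,d=crop;im=im[b:d,a:c]
    im=cv2.resize(im,None,fx=f,fy=f,interpolation=cv2.INTER_CUBIC);cv2.imwrite(f"pics/{name}.png",im)
    return s
def load(name):
    z=np.load(f"pics/{name}.npz");return {"position":z["p"],"tcp_rot":z["q"]}
E
python3 - <<'E'
from h import *
im=cv2.imread("pics/scene0.png");cv2.imwrite("pics/c1.png",cv2.resize(im[190:300,255:405],None,fx=5,fy=5,interpolation=cv2.INTER_CUBIC))
cv2.imwrite("pics/c2.png",cv2.resize(im[120:205,200:300],None,fx=6,fy=6,interpolation=cv2.INTER_CUBIC))
im=cv2.imread("pics/side0.png");cv2.imwrite("pics/c3.png",cv2.resize(im[140:330,230:370],None,fx=3,fy=3,interpolation=cv2.INTER_CUBIC))
E
```

```text
(no output)
```

View pics/c1.png

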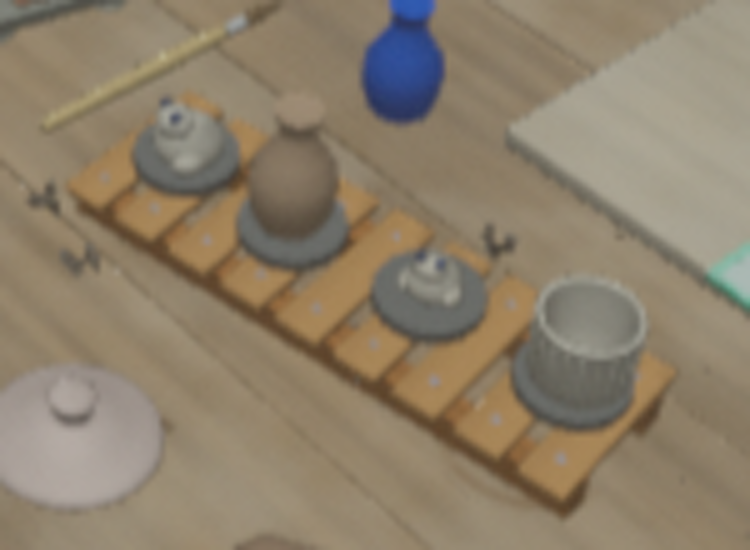

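View pics/c2.png

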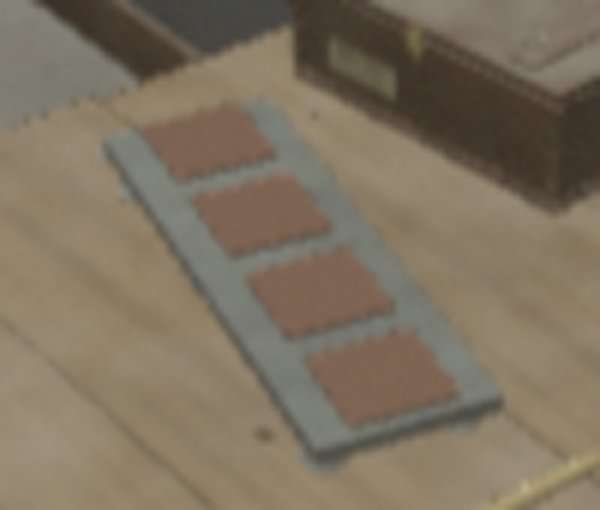

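View pics/c3.png

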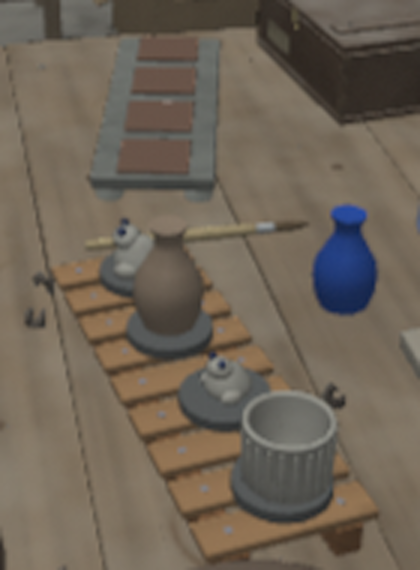

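```bash
python3 - <<'E'
from h import *
def fit(P):
    c=P.mean(0);u=np.linalg.svd(P-c)[2][0];u*=np.sign(u[1]);print(" c",c.round(4),"yaw",np.arctan2(-u[0],u[1]).round(4),"spac",np.diff(P@u).round(4))
for n,box in (("scene",(200,120,300,205)),("side",(260,145,308,200))):
    im=cv2.imread(f"pics/{n}0.png");K,E=cam(n)
    a,b,c,d=box;sub=im[b:d,a:c].astype(int)
    m=((sub[:,:,2]-sub[:,:,0])>22)&(sub[:,:,2]<150)&((sub[:,:,1]-sub[:,:,0])<18)
    m=cv2.morphologyEx(m.astype(np.uint8),cv2.MORPH_OPEN,np.ones((2,2)))
    k,l,st,ce=cv2.connectedComponentsWithStats(m)
    P=[]
    for i in range(1,k):
        if 60<st[i,4]<1500:
            p=ray(K,E,ce[i][0]+a,ce[i][1]+b,.036);P.append(p);print(n,st[i],p.round(4))
    P=[p for p in P]; 
    if len(P)==4: fit(np.array(P)[np.argsort([p[1] for p in P])][:,:2])
K,E=cam("scene")
# bat ellipse centres from crop c1 (top ellipse): by eye left/right extents
for nm,x,y in(("bf",186,152),("v",292,222),("sf",429,291),("pot",575,374)):
    print(nm,ray(K,E,255+x/5,190+y/5,.04).round(4))
K,E=cam("side")
for nm,x,y in(("bf",135,268),("v",170,327),("sf",225,393),("pot",283,480)):
    print("side",nm,ray(K,E,230+x/3,140+y/3,.04).round(4))
E
```

```text
scene [18  0 14 12 73] [0.6325 0.4646 0.036 ]
scene [ 57   0  43  36 672] [0.7772 0.2838 0.036 ]
scene [50 11 22 13 87] [0.6962 0.3181 0.036 ]
side [ 17   5  31  11 201] [0.6074 0.3436 0.036 ]
side [  0   8  11  18 154] [0.5222 0.3118 0.036 ]
side [ 15  19  21   8 162] [0.5782 0.2506 0.036 ]
side [ 13  30  22   9 193] [0.5595 0.1708 0.036 ]
side [43 35  5 20 70] [0.6055 0.0985 0.036 ]
side [ 11  43  23  11 232] [0.5403 0.0878 0.036 ]
bf [ 0.4913 -0.1002  0.04  ]
v [ 0.5004 -0.179   0.04  ]
sf [ 0.5223 -0.262   0.04  ]
pot [ 0.5391 -0.3487  0.04  ]
side bf [ 0.4912 -0.0989  0.04  ]
side v [ 0.503  -0.1812  0.04  ]
side sf [ 0.5246 -0.262   0.04  ]
side pot [ 0.54   -0.3502  0.04  ]
```

```bash
python3 -m crank '[{"tx":-4.2,"ty":-1.64,"tz":-0.2},{"tx":-4.2,"ty":-1.64,"tz":-0.2},{"tx":-4.2,"ty":-1.64,"tz":-0.2},{"tx":-4.2,"ty":-1.64,"tz":-0.2},{"tx":-4.2,"ty":-1.64,"tz":-0.2},{"tx":-4.2,"ty":-1.64,"tz":-0.2},{"tx":-4.2,"ty":-1.64,"tz":-0.2},{"tx":-4.2,"ty":-1.64,"tz":-0.2}]'
python3 -m crank '[{"tx":-4.2,"ty":-1.64,"tz":-0.2},{"tx":-4.2,"ty":-1.64,"tz":-0.2},{"az":-7},{"tx":0},{"tx":0},{"tx":0}]'
python3 - <<'E'
from h import *
s=shot("wrist","w1");print(s)
E
```

```text
{'time_s': 0.15, 'joint_positions': array([ 1.06979493e+00,  3.26754021e-01, -1.93349372e-01,  1.05200826e+00,
        1.48389803e-05,  1.43659062e+00]), 'dq': array([-0.00100844, -0.0027503 ,  0.00224889, -0.00170324, -0.00040581,
       -0.00184189]), 'joint_efforts': array([-1.36113922e-04, -4.43706071e+01,  2.62664652e+01,  1.04714558e-02,
       -2.14361785e-04,  9.94725667e-06]), 'position': array([0.19701872, 0.51302918, 0.23069423]), 'tcp_rot': array([-2.12431177e-04,  1.82371449e-01,  9.83229486e-01, -6.22455825e-04]), 'ft_force': array([ 0.10944034, -0.27000761,  0.50914907]), 'moment': array([ 0.02833132, -0.00157163, -0.00173299]), 'finger_gap': 0.08568550423310968}$[0]: bad value
$[0]: bad value
```

View pics/w1.png

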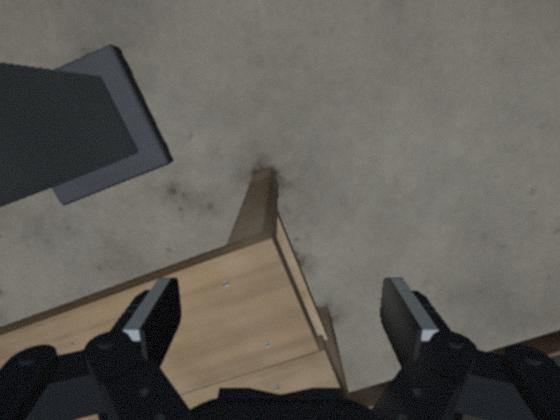

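```bash
python3 -m crank '[{"tx":-4.2,"ty":-1.64,"tz":-0.2,"ax":0,"ay":0,"az":0,"hand":8.5}]'
```

```text
time_s: 0.3
position: [0.2283, 0.4849, 0.2327]
tcp_rot: [-0.001, 0.179, 0.984, 0.0]
ft_force: [0.7, 0.6, 0.7]
finger_gap: 0.0849
```

```bash
python3 -m crank '[{"tx":-4.2,"ty":-1.64,"tz":-0.2,"ax":0,"ay":0,"az":0,"hand":8.5},{"tx":-4.2,"ty":-1.64,"tz":-0.2,"ax":0,"ay":0,"az":0,"hand":8.5},{"tx":-4.2,"ty":-1.64,"tz":-0.2,"ax":0,"ay":0,"az":0,"hand":8.5},{"tx":-4.2,"ty":-1.64,"tz":-0.2,"ax":0,"ay":0,"az":0,"hand":8.5},{"tx":-4.2,"ty":-1.64,"tz":-0.2,"ax":0,"ay":0,"az":0,"hand":8.5},{"tx":-4.2,"ty":-1.64,"tz":-0.2,"ax":0,"ay":0,"az":0,"hand":8.5},{"tx":-4.2,"ty":-1.64,"tz":-0.2,"ax":0,"ay":0,"az":0,"hand":8.5},{"tx":-4.2,"ty":-1.64,"tz":-0.2,"ax":0,"ay":0,"az":0,"hand":8.5}]'
python3 -m crank '[{"tx":-4.2,"ty":-1.64,"tz":-0.2,"ax":0,"ay":0,"az":0,"hand":8.5},{"tx":0,"ty":0,"tz":0,"ax":0,"ay":0,"az":-7,"hand":8.5},{"tx":0,"ty":0,"tz":0,"ax":0,"ay":0,"az":0,"hand":8.5},{"tx":0,"ty":0,"tz":0,"ax":0,"ay":0,"az":0,"hand":8.5},{"tx":0,"ty":0,"tz":0,"ax":0,"ay":0,"az":0,"hand":8.5}]'
python3 - <<'E'
from h import *
s=shot("wrist","w1")
E
```

```text
time_s: 1.1
position: [0.4982, 0.2386, 0.2493]
tcp_rot: [-0.0, 0.182, 0.983, 0.0]
ft_force: [0.7, 0.8, 0.4]
finger_gap: 0.085
time_s: 1.6
position: [0.5297, 0.2104, 0.2512]
tcp_rot: [-0.0, 0.122, 0.993, -0.0]
ft_force: [-0.6, 0.5, -0.2]
finger_gap: 0.085
```

View pics/w1.png

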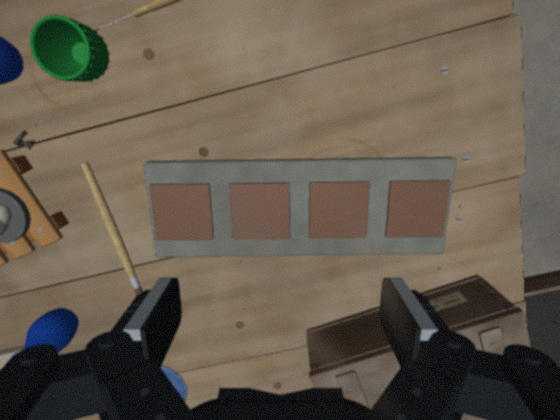

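```bash
python3 - <<'E'
from h import *
im=cv2.imread("pics/w1_raw.png");K,E=cam("wrist",load("w1"))
a,b,c,d=146,170,455,252;sub=im[b:d,a:c].astype(int)
m=((sub[:,:,2]-sub[:,:,0])>25).astype(np.uint8);m=cv2.morphologyEx(m,cv2.MORPH_OPEN,np.ones((3,3)))
k,l,st,ce=cv2.connectedComponentsWithStats(m);P=[]
for i in range(1,k):
    if st[i,4]>1000:
        r=cv2.minAreaRect(np.argwhere(l==i)[:,::-1].astype(np.float32))
        p=ray(K,E,r[0][0]+a,r[0][1]+b,.036);P.append(p);print(st[i],p.round(4))
P=np.array(P)[np.argsort([p[1] for p in P])][:,:2]
c=P.mean(0);u=np.linalg.svd(P-c)[2][0];u*=np.sign(u[1]);print(" c",c.round(4),"yaw",np.arctan2(-u[0],u[1]).round(4),"spac",np.diff(P@u).round(4))
for y in(-.1275,-.0425,.0425,.1275):print((c+u*y).round(4))
E
python3 -m crank '[{"tx":0,"ty":-4.5,"tz":0,"ax":0,"ay":0,"az":0,"hand":8.5},{"tx":0,"ty":-4.5,"tz":0,"ax":0,"ay":0,"az":0,"hand":8.5},{"tx":0,"ty":-4.5,"tz":0,"ax":0,"ay":0,"az":0,"hand":8.5},{"tx":0,"ty":-4.5,"tz":0,"ax":0,"ay":0,"az":0,"hand":8.5},{"tx":0,"ty":-4.5,"tz":0,"ax":0,"ay":0,"az":0,"hand":8.5},{"tx":0,"ty":-4.5,"tz":0,"ax":0,"ay":0,"az":-8,"hand":8.5},{"tx":0,"ty":-4.5,"tz":0,"ax":0,"ay":0,"az":-8,"hand":8.5},{"tx":0,"ty":-4.5,"tz":0,"ax":0,"ay":0,"az":-8,"hand":8.5}]'
python3 -m crank '[{"tx":-1,"ty":-4.5,"tz":0,"ax":0,"ay":0,"az":0,"hand":8.5},{"tx":-2,"ty":-3,"tz":0,"ax":0,"ay":0,"az":0,"hand":8.5},{"tx":0,"ty":0,"tz":0,"ax":0,"ay":0,"az":0,"hand":8.5},{"tx":0,"ty":0,"tz":0,"ax":0,"ay":0,"az":0,"hand":8.5},{"tx":0,"ty":0,"tz":0,"ax":0,"ay":0,"az":0,"hand":8.5}]'
python3 - <<'E'
from h import *
s=shot("wrist","w2")
E
```

```text
[ 240   11   64   56 3221] [0.5961 0.346  0.036 ]
[  84   13   59   56 3183] [0.5567 0.1794 0.036 ]
[ 164   12   59   56 3186] [0.5766 0.2635 0.036 ]
[   4   14   63   56 3185] [0.5373 0.0971 0.036 ]
 c [0.5667 0.2215] yaw -0.232 spac [0.0845 0.0865 0.0847]
[0.5374 0.0974]
[0.5569 0.1801]
[0.5765 0.2629]
[0.596  0.3456]
time_s: 2.45
position: [0.4612, -0.1352, 0.2518]
tcp_rot: [0.0, -0.079, 0.997, -0.0]
ft_force: [0.3, -0.1, 0.6]
finger_gap: 0.0851
time_s: 2.95
position: [0.5024, -0.2028, 0.2512]
tcp_rot: [-0.0, -0.076, 0.997, 0.0]
ft_force: [-0.1, -0.6, -0.0]
finger_gap: 0.0846
```

View pics/w2.png

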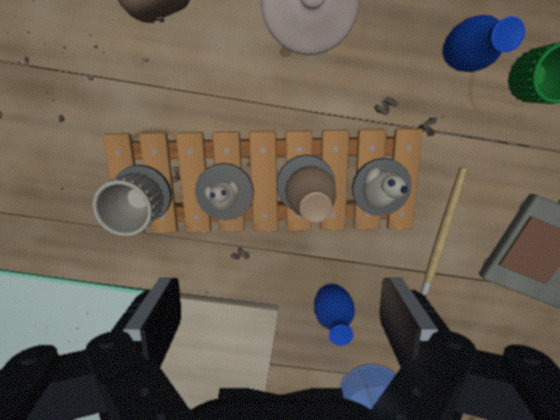

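```bash
python3 - <<'E'
from h import *
im=cv2.imread("pics/w2_raw.png")
cv2.imwrite("pics/c4.png",cv2.resize(im[120:245,275:415],None,fx=5,fy=5,interpolation=cv2.INTER_CUBIC))
cv2.imwrite("pics/c5.png",cv2.resize(im[120:245,90:250],None,fx=5,fy=4.8,interpolation=cv2.INTER_CUBIC))
E
```

```text
(no output)
```

View pics/c4.png

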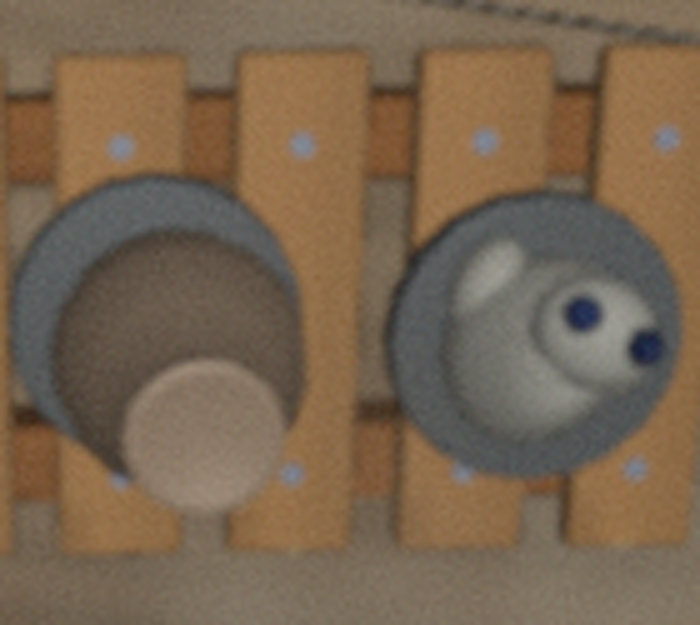

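View pics/c5.png

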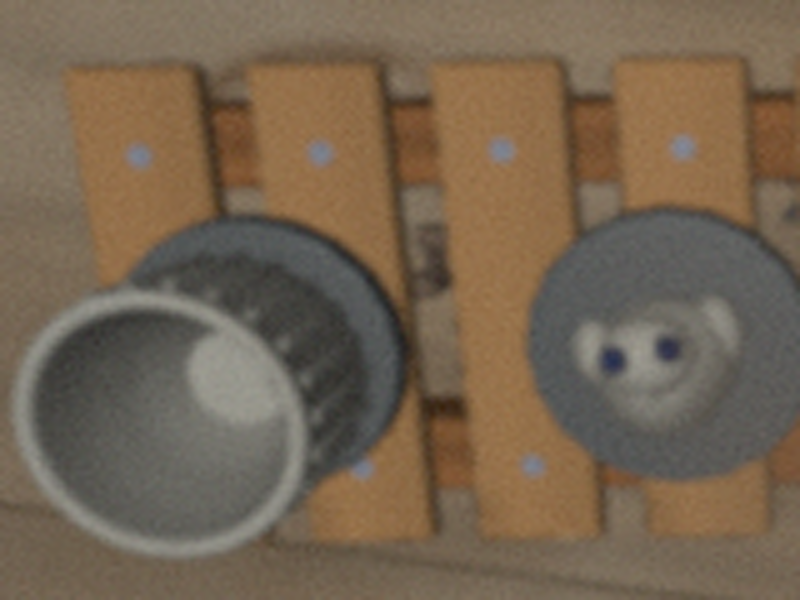

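```bash
python3 - <<'E'
from h import *
s=load("w2");K,E=cam("wrist",s)
def c4(x,y):return 275+x/5,120+y/5
def c5(x,y):return 90+x/5,120+y/4.8
pts={"bf bat":(c4(535,333),.04),"bf body":(c4(525,340),.055),"bf eyeA":(c4(582,313),.075),"bf eyeB":(c4(647,348),.075),
"vase top":(c4(204,435),.12),"vase belly":(c4(180,345),.066),"sf bat":(c5(665,343),.04),"sf body":(c5(660,365),.054),"sf eyeA":(c5(613,360),.066),"sf eyeB":(c5(668,348),.066),
"pot rim":(c5(160,423),.084),"pot rimL":(c5(15,410),.084),"pot rimR":(c5(307,425),.084)}
for k,((u,v),z) in pts.items(): print(k,ray(K,E,u,v,z).round(4))
E
```

```text
bf bat [ 0.4922 -0.0967  0.04  ]
bf body [ 0.491  -0.1034  0.055 ]
bf eyeA [ 0.4804 -0.1006  0.075 ]
bf eyeB [ 0.4851 -0.0868  0.075 ]
vase top [ 0.5019 -0.1734  0.12  ]
vase belly [ 0.5    -0.1731  0.066 ]
sf bat [ 0.5226 -0.2607  0.04  ]
sf body [ 0.5236 -0.2594  0.054 ]
sf eyeA [ 0.5204 -0.267   0.066 ]
sf eyeB [ 0.5163 -0.2567  0.066 ]
pot rim [ 0.5406 -0.3467  0.084 ]
pot rimL [ 0.542  -0.3734  0.084 ]
pot rimR [ 0.5368 -0.3195  0.084 ]
```

```bash
python3 -m crank '[{"tx":-0.38,"ty":-3.7,"tz":1,"ax":0,"ay":0,"az":0,"hand":8.5},{"tx":-0.38,"ty":-3.7,"tz":2.5,"ax":0,"ay":0,"az":0,"hand":8.5},{"tx":-0.38,"ty":-3.7,"tz":2.5,"ax":0,"ay":0,"az":0,"hand":8.5},{"tx":-0.38,"ty":-3.7,"tz":2.5,"ax":0,"ay":0,"az":0,"hand":8.5},{"tx":0,"ty":0,"tz":2.0,"ax":0,"ay":0,"az":0,"hand":8.5},{"tx":0,"ty":0,"tz":2.0,"ax":0,"ay":0,"az":0,"hand":8.5},{"tx":0,"ty":0,"tz":0,"ax":0,"ay":0,"az":0,"hand":8.5},{"tx":0,"ty":0,"tz":0,"ax":0,"ay":0,"az":0,"hand":8.5}]'
python3 - <<'E'
from h import *
s=shot("wrist","w3")
K,E=cam("wrist",s)
im=cv2.imread("pics/w3.png")
t=np.linspace(0,2*np.pi,80)
for c,r,z in(((.5395,-.347),.028,.084),((.5236,-.2605),.031,.04)):
    p=proj(K,E,np.c_[c[0]+r*np.cos(t),c[1]+r*np.sin(t),0*t+z]);cv2.polylines(im,[p.round().astype(np.int32)],True,(0,0,255),1)
cv2.imwrite("pics/w3b.png",im)
E
```

```text
time_s: 3.8
position: [0.5403, -0.3472, 0.1269]
tcp_rot: [-0.0, -0.076, 0.997, 0.0]
ft_force: [1.2, 0.2, 0.2]
finger_gap: 0.0848
```

View pics/w3b.png

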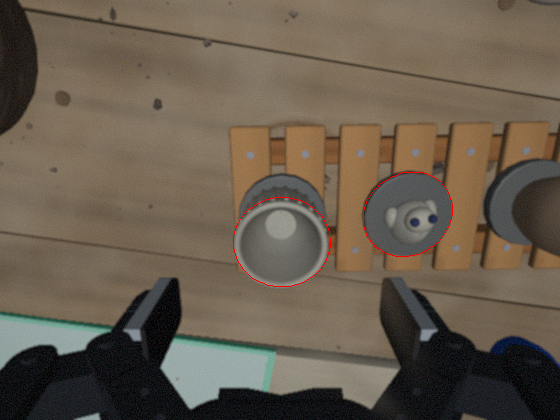

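```bash
python3 -m crank '[{"tx":0,"ty":0,"tz":2,"ax":0,"ay":0,"az":0,"hand":8.5},{"tx":0,"ty":0,"tz":2,"ax":0,"ay":0,"az":0,"hand":8.5},{"tx":0,"ty":0,"tz":2,"ax":0,"ay":0,"az":0,"hand":8.5},{"tx":0,"ty":0,"tz":1.5,"ax":0,"ay":0,"az":0,"hand":8.5},{"tx":0,"ty":0,"tz":0.5,"ax":0,"ay":0,"az":0,"hand":8.5},{"tx":0,"ty":0,"tz":0,"ax":0,"ay":0,"az":0,"hand":8.5}]'
python3 -m crank '[{"tx":0,"ty":0,"tz":0,"ax":0,"ay":0,"az":0,"hand":5.0},{"tx":0,"ty":0,"tz":0,"ax":0,"ay":0,"az":0,"hand":5.0},{"tx":0,"ty":0,"tz":0,"ax":0,"ay":0,"az":0,"hand":5.0},{"tx":0,"ty":0,"tz":0,"ax":0,"ay":0,"az":0,"hand":5.0},{"tx":0,"ty":0,"tz":0,"ax":0,"ay":0,"az":0,"hand":5.0},{"tx":0,"ty":0,"tz":0,"ax":0,"ay":0,"az":0,"hand":5.0},{"tx":0,"ty":0,"tz":0,"ax":0,"ay":0,"az":0,"hand":5.0}]'
```

```text
time_s: 4.45
position: [0.5404, -0.3481, 0.0464]
tcp_rot: [-0.0, -0.076, 0.997, 0.0]
ft_force: [0.4, -0.2, 0.5]
finger_gap: 0.0848
time_s: 5.15
position: [0.5411, -0.3488, 0.048]
tcp_rot: [0.001, -0.076, 0.997, -0.001]
ft_force: [-1.0, 1.2, 5.9]
finger_gap: 0.0513
```

```bash
python3 -m crank '[{"tx":0,"ty":0,"tz":0,"ax":0,"ay":0,"az":0,"hand":4.0},{"tx":0,"ty":0,"tz":0,"ax":0,"ay":0,"az":0,"hand":4.0},{"tx":0,"ty":0,"tz":-0.5,"ax":0,"ay":0,"az":0,"hand":4.0},{"tx":0,"ty":0,"tz":-1,"ax":0,"ay":0,"az":0,"hand":4.0},{"tx":0,"ty":0,"tz":-1,"ax":0,"ay":0,"az":0,"hand":4.0},{"tx":0,"ty":0,"tz":0,"ax":0,"ay":0,"az":0,"hand":4.0}]'
python3 - <<'E'
from h import *
s=shot("wrist","w4")
s=shot("side","s4",(230,140,370,340),3)
E
```

```text
time_s: 5.75
position: [0.5415, -0.3493, 0.0736]
tcp_rot: [0.001, -0.076, 0.997, -0.001]
ft_force: [0.7, -0.8, -0.8]
finger_gap: 0.0508
```

View pics/w4.png

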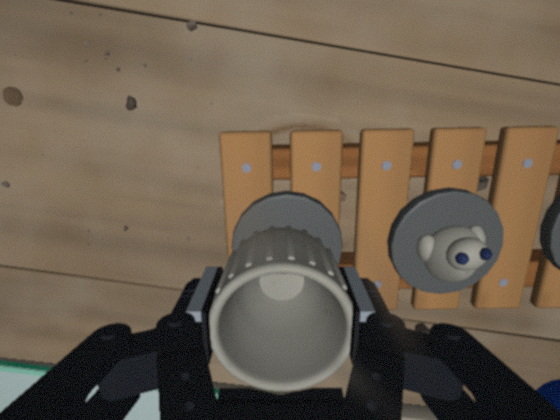

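View pics/s4.png

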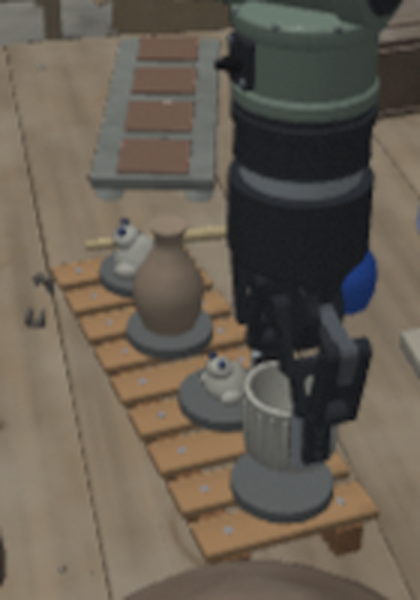

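```bash
python3 - <<'E'
from h import *
K,E=cam("wrist",load("w1"))
for u,v in((308,330),(470,278),(520,312)):
    print([ray(K,E,u,v,z).round(3) for z in(.06,.1)])
for n,u,v,z in(("scene",347,183,0),("side",388,218,0),("scene",353,125,.2),("side",395,140,.2),("scene",250,115,.1),("side",316,135,.1)):
    K,E=cam(n);print(n,u,v,ray(K,E,u,v,z).round(3))
E
```

```text
[array([0.701, 0.2  , 0.06 ]), array([0.671, 0.203, 0.1  ])]
[array([0.678, 0.383, 0.06 ]), array([0.651, 0.365, 0.1  ])]
[array([0.735, 0.434, 0.06 ]), array([0.701, 0.41 , 0.1  ])]
scene 347 183 [ 0.78  -0.043  0.   ]
side 388 218 [ 0.792 -0.034  0.   ]
scene 353 125 [ 0.798 -0.018  0.2  ]
side 395 140 [ 0.795 -0.011  0.2  ]
scene 250 115 [0.693 0.378 0.1  ]
side 316 135 [0.693 0.339 0.1  ]
```

```bash
python3 -m crank '[{"tx":0,"ty":0,"tz":-2,"ax":0,"ay":0,"az":0,"hand":4},{"tx":0,"ty":0,"tz":-4,"ax":0,"ay":0,"az":0,"hand":4},{"tx":0,"ty":0,"tz":-4,"ax":0,"ay":0,"az":0,"hand":4},{"tx":0,"ty":1,"tz":-3,"ax":0,"ay":0,"az":0,"hand":4},{"tx":-0.8,"ty":2.4,"tz":0,"ax":0,"ay":0,"az":0,"hand":4},{"tx":-0.8,"ty":3.4,"tz":0,"ax":0,"ay":0,"az":0,"hand":4},{"tx":-0.8,"ty":3.4,"tz":0,"ax":0,"ay":0,"az":0,"hand":4},{"tx":-0.8,"ty":3.4,"tz":0,"ax":0,"ay":0,"az":0,"hand":4}]' | head -2
python3 -m crank '[{"tx":-0.8,"ty":3.4,"tz":0,"ax":0,"ay":0,"az":0,"hand":4},{"tx":-0.8,"ty":3.4,"tz":0,"ax":0,"ay":0,"az":0,"hand":4},{"tx":-0.8,"ty":3.4,"tz":0,"ax":0,"ay":0,"az":0,"hand":4},{"tx":-0.8,"ty":3.4,"tz":0,"ax":0,"ay":0,"az":0,"hand":4},{"tx":-0.8,"ty":3.4,"tz":0,"ax":0,"ay":0,"az":0,"hand":4},{"tx":-0.8,"ty":3.4,"tz":0,"ax":0,"ay":0,"az":0,"hand":4},{"tx":-0.8,"ty":3.4,"tz":0,"ax":0,"ay":0,"az":0,"hand":4},{"tx":-0.8,"ty":3.4,"tz":0,"ax":0,"ay":0,"az":0,"hand":4}]' | head -2
python3 -m crank '[{"tx":-0.8,"ty":3.4,"tz":0,"ax":0,"ay":0,"az":0,"hand":4},{"tx":-0.8,"ty":3.4,"tz":0,"ax":0,"ay":0,"az":0,"hand":4},{"tx":-0.8,"ty":3.4,"tz":0,"ax":0,"ay":0,"az":0,"hand":4},{"tx":-0.8,"ty":3.4,"tz":0,"ax":0,"ay":0,"az":0,"hand":4},{"tx":-0.8,"ty":3.4,"tz":0,"ax":0,"ay":0,"az":0,"hand":4},{"tx":-0.8,"ty":3.4,"tz":0,"ax":0,"ay":0,"az":0,"hand":4},{"tx":-0.8,"ty":3.4,"tz":0,"ax":0,"ay":0,"az":0,"hand":4},{"tx":0,"ty":3.4,"tz":0,"ax":0,"ay":0,"az":0,"hand":4}]' | head -2
python3 -m crank '[{"tx":0,"ty":0,"tz":0,"ax":0,"ay":0,"az":5.5,"hand":4},{"tx":0,"ty":0,"tz":0,"ax":0,"ay":0,"az":5.5,"hand":4},{"tx":0,"ty":0,"tz":0,"ax":0,"ay":0,"az":5.5,"hand":4},{"tx":0,"ty":0,"tz":0,"ax":0,"ay":0,"az":5.5,"hand":4},{"tx":0,"ty":0,"tz":0,"ax":0,"ay":0,"az":0,"hand":4},{"tx":0,"ty":0,"tz":0,"ax":0,"ay":0,"az":0,"hand":4},{"tx":0,"ty":0,"tz":0,"ax":0,"ay":0,"az":0,"hand":4}]'
```

```text
time_s: 6.65
position: [0.5511, -0.2077, 0.2009]
time_s: 7.45
position: [0.5734, 0.0709, 0.2009]
time_s: 8.25
position: [0.5884, 0.3481, 0.2004]
time_s: 8.95
position: [0.5881, 0.3467, 0.201]
tcp_rot: [-0.0, 0.115, 0.993, -0.0]
ft_force: [-0.0, 0.4, -1.3]
finger_gap: 0.0513
```

```bash
cat >> h.py <<'E'
def delta(x,y,z):
    s=get_state();q=s["tcp_rot"];M=R.from_quat([q[1],q[2],q[3],q[0]]).as_matrix()
    a=np.degrees(np.arctan2(M[1,0],M[0,0]))%360
    d=M.T@(np.array([x,y,z])-s["position"])*100
    print("pos",s["position"].round(4),"xang",a.round(2),"d cm",d.round(2),"gap",round(s["finger_gap"],4),"t",s["time_s"])
def overlay(name,circs):
    s=load(name);K,E=cam("wrist",s);im=cv2.imread(f"pics/{name}_raw.png");t=np.linspace(0,2*np.pi,80)
    for c,r,z in circs:
        p=proj(K,E,np.c_[c[0]+r*np.cos(t),c[1]+r*np.sin(t),0*t+z]);cv2.polylines(im,[p.round().astype(np.int32)],True,(0,0,255),1)
    cv2.imwrite(f"pics/{name}b.png",im)
E
python3 - <<'E'
from h import *
s=shot("wrist","w5");p=s["position"]
overlay("w5",[(p[:2],.028,p[2]+.036),((.596,.3456),.03,.036)])
delta(.597,.3456,.045)
E
```

```text
pos [0.5881 0.3467 0.2011] xang 166.71 d cm [-0.89  0.1  15.61] gap 0.0511 t 9.0
```

View pics/w5b.png

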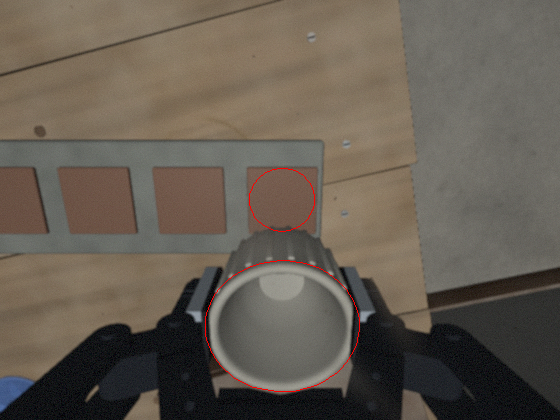

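```bash
python3 -m crank '[{"tx":-0.9,"ty":0.1,"tz":2,"ax":0,"ay":0,"az":0,"hand":4},{"tx":0,"ty":0,"tz":4,"ax":0,"ay":0,"az":0,"hand":4},{"tx":0,"ty":0,"tz":4,"ax":0,"ay":0,"az":0,"hand":4},{"tx":0,"ty":0,"tz":3,"ax":0,"ay":0,"az":0,"hand":4},{"tx":0,"ty":0,"tz":1.2,"ax":0,"ay":0,"az":0,"hand":4},{"tx":0,"ty":0,"tz":0.7,"ax":0,"ay":0,"az":0,"hand":4},{"tx":0,"ty":0,"tz":0.4,"ax":0,"ay":0,"az":0,"hand":4},{"tx":0,"ty":0,"tz":0,"ax":0,"ay":0,"az":0,"hand":4}]'
python3 - <<'E'
from h import *
delta(.597,.3456,.045)
E
```

```text
time_s: 9.8
position: [0.598, 0.3461, 0.0494]
tcp_rot: [0.001, 0.116, 0.993, 0.0]
ft_force: [0.3, -0.1, -0.7]
finger_gap: 0.0508
pos [0.598  0.3461 0.0494] xang 166.67 d cm [ 0.09 -0.07  0.44] gap 0.0508 t 9.8
```

```bash
python3 -m crank '[{"tx":0.1,"ty":0,"tz":0.2,"ax":0,"ay":0,"az":0,"hand":4},{"tx":0,"ty":0,"tz":0,"ax":0,"ay":0,"az":0,"hand":4},{"tx":0,"ty":0,"tz":0,"ax":0,"ay":0,"az":0,"hand":4}]'
python3 -m crank '[{"tx":0,"ty":0,"tz":0.15,"ax":0,"ay":0,"az":0,"hand":4},{"tx":0,"ty":0,"tz":0,"ax":0,"ay":0,"az":0,"hand":4},{"tx":0,"ty":0,"tz":0,"ax":0,"ay":0,"az":0,"hand":4}]'
```

```text
time_s: 10.1
position: [0.5965, 0.3461, 0.0471]
tcp_rot: [0.0, 0.116, 0.993, 0.0]
ft_force: [0.5, -0.0, -0.2]
finger_gap: 0.051
time_s: 10.4
position: [0.5962, 0.3459, 0.0448]
tcp_rot: [-0.0, 0.116, 0.993, -0.0]
ft_force: [0.3, -0.7, -2.1]
finger_gap: 0.0512
```

```bash
python3 -m crank '[{"tx":0,"ty":0,"tz":0.1,"ax":0,"ay":0,"az":0,"hand":4},{"tx":0,"ty":0,"tz":0,"ax":0,"ay":0,"az":0,"hand":4},{"tx":0,"ty":0,"tz":0,"ax":0,"ay":0,"az":0,"hand":4}]'
python3 -m crank '[{"tx":0,"ty":0,"tz":0.1,"ax":0,"ay":0,"az":0,"hand":4},{"tx":0,"ty":0,"tz":0,"ax":0,"ay":0,"az":0,"hand":4},{"tx":0,"ty":0,"tz":0,"ax":0,"ay":0,"az":0,"hand":4}]'
```

```text
time_s: 10.7
position: [0.5963, 0.346, 0.044]
tcp_rot: [0.0, 0.116, 0.993, 0.0]
ft_force: [-0.3, -0.4, 1.4]
finger_gap: 0.051
time_s: 11.0
position: [0.5963, 0.346, 0.0439]
tcp_rot: [0.0, 0.116, 0.993, 0.0]
ft_force: [-3.1, -1.1, 6.7]
finger_gap: 0.0509
```

```bash
python3 -m crank '[{"tx":0,"ty":0,"tz":0,"ax":0,"ay":0,"az":0,"hand":5.4},{"tx":0,"ty":0,"tz":0,"ax":0,"ay":0,"az":0,"hand":6},{"tx":0,"ty":0,"tz":0,"ax":0,"ay":0,"az":0,"hand":7.5},{"tx":0,"ty":0,"tz":0,"ax":0,"ay":0,"az":0,"hand":7.5},{"tx":0,"ty":0,"tz":0,"ax":0,"ay":0,"az":0,"hand":7.5}]'
python3 -m crank '[{"tx":0,"ty":0,"tz":-1,"ax":0,"ay":0,"az":0,"hand":7.5},{"tx":0,"ty":0,"tz":-3,"ax":0,"ay":0,"az":0,"hand":7.5},{"tx":0,"ty":0,"tz":-4,"ax":0,"ay":0,"az":0,"hand":7.5},{"tx":0,"ty":0,"tz":-4,"ax":0,"ay":0,"az":0,"hand":7.5},{"tx":0,"ty":0,"tz":-4,"ax":0,"ay":0,"az":0,"hand":7.5},{"tx":0,"ty":0,"tz":0,"ax":0,"ay":0,"az":0,"hand":7.5},{"tx":0,"ty":0,"tz":0,"ax":0,"ay":0,"az":0,"hand":7.5}]'
python3 - <<'E'
from h import *
s=shot("wrist","w6")
overlay("w6",[((.596,.3456),.028,.08),((.596,.3456),.028,.036)])
delta(.5236,-.2605,.11)
E
```

```text
time_s: 11.5
position: [0.5962, 0.3459, 0.0426]
tcp_rot: [-0.0, 0.116, 0.993, -0.0]
ft_force: [0.1, -0.6, 0.4]
finger_gap: 0.0748
time_s: 12.2
position: [0.597, 0.3463, 0.2049]
tcp_rot: [0.002, 0.116, 0.993, 0.001]
ft_force: [-0.0, -0.6, -0.1]
finger_gap: 0.075
pos [0.596  0.3459 0.203 ] xang 166.66 d cm [ -6.94 -60.67   9.29] gap 0.0747 t 12.25
```

View pics/w6b.png

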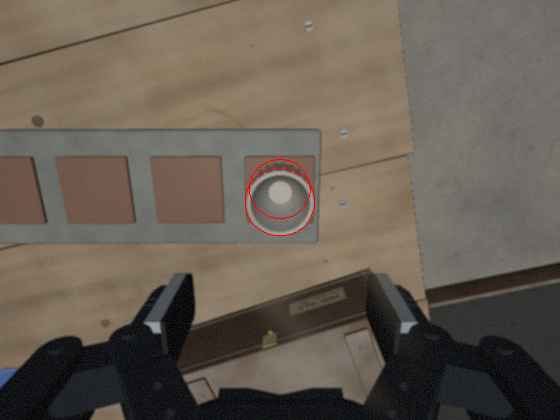

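```bash
python3 -m crank '[{"tx":-0.4,"ty":-2.5,"tz":0,"ax":0,"ay":0,"az":0,"hand":6},{"tx":-0.4,"ty":-4.2,"tz":0,"ax":0,"ay":0,"az":0,"hand":6},{"tx":-0.5,"ty":-4.5,"tz":0,"ax":0,"ay":0,"az":0,"hand":6},{"tx":-0.5,"ty":-4.5,"tz":0,"ax":0,"ay":0,"az":0,"hand":6},{"tx":-0.5,"ty":-4.5,"tz":0,"ax":0,"ay":0,"az":0,"hand":6},{"tx":-0.5,"ty":-4.5,"tz":0,"ax":0,"ay":0,"az":0,"hand":6},{"tx":-0.5,"ty":-4.5,"tz":0,"ax":0,"ay":0,"az":0,"hand":6},{"tx":-0.5,"ty":-4.5,"tz":0,"ax":0,"ay":0,"az":0,"hand":6}]' | head -2
python3 -m crank '[{"tx":-0.5,"ty":-4.5,"tz":0,"ax":0,"ay":0,"az":0,"hand":6},{"tx":-0.5,"ty":-4.5,"tz":0,"ax":0,"ay":0,"az":0,"hand":6},{"tx":-0.5,"ty":-4.5,"tz":0,"ax":0,"ay":0,"az":0,"hand":6},{"tx":-0.5,"ty":-4.5,"tz":0,"ax":0,"ay":0,"az":0,"hand":6},{"tx":-0.5,"ty":-4.5,"tz":0,"ax":0,"ay":0,"az":0,"hand":6},{"tx":-0.6,"ty":-4.5,"tz":0,"ax":0,"ay":0,"az":0,"hand":6},{"tx":0,"ty":0,"tz":0,"ax":0,"ay":0,"az":-7,"hand":6},{"tx":0,"ty":0,"tz":0,"ax":0,"ay":0,"az":-7,"hand":6}]' | head -2
python3 -m crank '[{"tx":0,"ty":0,"tz":3,"ax":0,"ay":0,"az":-7,"hand":6},{"tx":0,"ty":0,"tz":3,"ax":0,"ay":0,"az":-7,"hand":6},{"tx":0,"ty":0,"tz":2,"ax":0,"ay":0,"az":-7,"hand":6},{"tx":0,"ty":0,"tz":0,"ax":0,"ay":0,"az":0,"hand":6},{"tx":0,"ty":0,"tz":0,"ax":0,"ay":0,"az":0,"hand":6},{"tx":0,"ty":0,"tz":0,"ax":0,"ay":0,"az":0,"hand":6}]'
python3 - <<'E'
from h import *
s=shot("wrist","w7",(220,150,400,330),4)
delta(.5236,-.2605,.042)
E
```

```text
time_s: 13.05
position: [0.5536, 0.0077, 0.2011]
time_s: 13.85
position: [0.5217, -0.2618, 0.2006]
time_s: 14.45
position: [0.5238, -0.2609, 0.1236]
tcp_rot: [0.0, -0.187, 0.982, -0.0]
ft_force: [0.6, 0.5, -0.3]
finger_gap: 0.06
pos [ 0.524  -0.261   0.1239] xang 201.59 d cm [0.03 0.08 8.19] gap 0.0598 t 14.5
```

View pics/w7_raw.png

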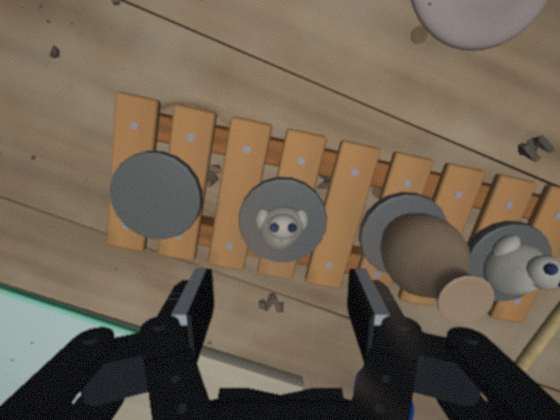

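View pics/w7.png

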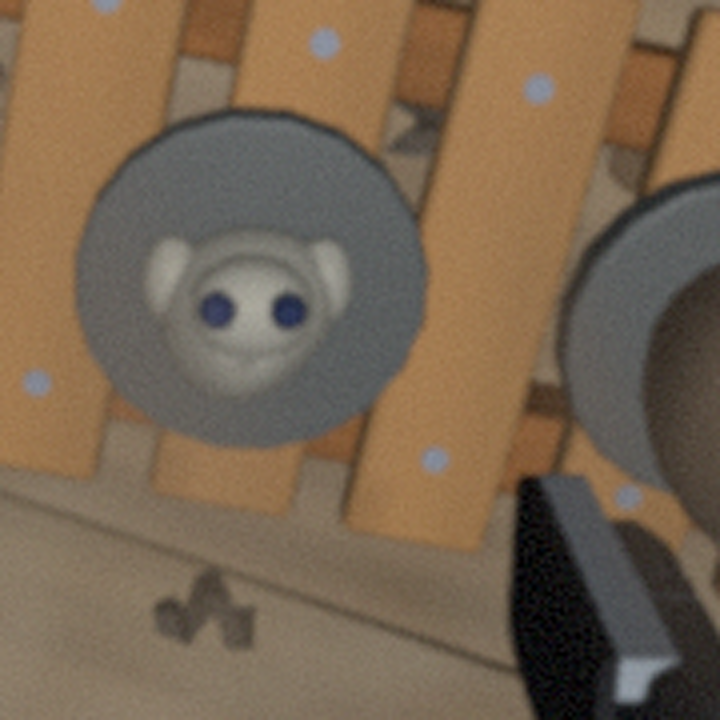

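```bash
python3 - <<'E'
from h import *
K,E=cam("wrist",load("w7"))
for x,y,z in((248,315,.052),(248,315,.056),(252,272,.041),(252,312,.066),(150,275,.045),(350,275,.045)):
    p=ray(K,E,220+x/4,150+y/4,z);print(p.round(4));
delta(*ray(K,E,282,228.7,.054)[:2],.042)
E
```

```text
[ 0.5242 -0.2598  0.052 ]
[ 0.5228 -0.2603  0.056 ]
[ 0.5204 -0.2605  0.041 ]
[ 0.5186 -0.2614  0.066 ]
[ 0.526  -0.2768  0.045 ]
[ 0.5136 -0.2454  0.045 ]
pos [ 0.524  -0.261   0.1239] xang 201.59 d cm [0.03 0.12 8.19] gap 0.0598 t 14.5
```

```bash
python3 -m crank '[{"tx":0,"ty":0.1,"tz":2,"ax":0,"ay":0,"az":0,"hand":6},{"tx":0,"ty":0,"tz":2.5,"ax":0,"ay":0,"az":0,"hand":6},{"tx":0,"ty":0,"tz":2,"ax":0,"ay":0,"az":0,"hand":6},{"tx":0,"ty":0,"tz":1.2,"ax":0,"ay":0,"az":0,"hand":6},{"tx":0,"ty":0,"tz":0.3,"ax":0,"ay":0,"az":0,"hand":6},{"tx":0,"ty":0,"tz":0,"ax":0,"ay":0,"az":0,"hand":6},{"tx":0,"ty":0,"tz":0,"ax":0,"ay":0,"az":0,"hand":6}]'
```

```text
time_s: 15.2
position: [0.5238, -0.2602, 0.0439]
tcp_rot: [0.001, -0.188, 0.982, -0.001]
ft_force: [-0.4, -0.1, -0.1]
finger_gap: 0.0602
```

```bash
python3 -m crank '[{"tx":0,"ty":0,"tz":0.1,"ax":0,"ay":0,"az":0,"hand":4},{"tx":0,"ty":0,"tz":0,"ax":0,"ay":0,"az":0,"hand":3},{"tx":0,"ty":0,"tz":0,"ax":0,"ay":0,"az":0,"hand":2},{"tx":0,"ty":0,"tz":0,"ax":0,"ay":0,"az":0,"hand":2},{"tx":0,"ty":0,"tz":0,"ax":0,"ay":0,"az":0,"hand":2},{"tx":0,"ty":0,"tz":0,"ax":0,"ay":0,"az":0,"hand":2},{"tx":0,"ty":0,"tz":0,"ax":0,"ay":0,"az":0,"hand":2},{"tx":0,"ty":0,"tz":0,"ax":0,"ay":0,"az":0,"hand":2}]'
python3 - <<'E'
from h import *
s=shot("wrist","w8",(180,200,380,400),3.5)
E
```

```text
time_s: 16.0
position: [0.5235, -0.2602, 0.0428]
tcp_rot: [0.0, -0.188, 0.982, -0.001]
ft_force: [-0.7, 0.2, 4.7]
finger_gap: 0.0256
```

View pics/w8.png

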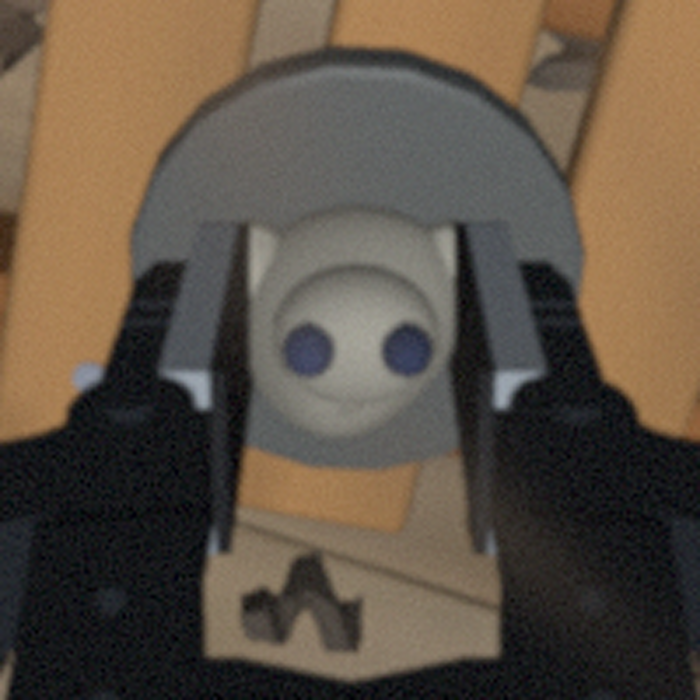

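```bash
python3 -m crank '[{"tx":0,"ty":0,"tz":-0.5,"ax":0,"ay":0,"az":0,"hand":2},{"tx":0,"ty":0,"tz":-2,"ax":0,"ay":0,"az":0,"hand":2},{"tx":0,"ty":0,"tz":-4,"ax":0,"ay":0,"az":0,"hand":2},{"tx":0,"ty":0,"tz":-4.5,"ax":0,"ay":0,"az":0,"hand":2},{"tx":0,"ty":0,"tz":-3,"ax":0,"ay":0,"az":7,"hand":2},{"tx":0,"ty":0,"tz":-2,"ax":0,"ay":0,"az":7,"hand":2},{"tx":0,"ty":0,"tz":0,"ax":0,"ay":0,"az":7,"hand":2},{"tx":0,"ty":0,"tz":0,"ax":0,"ay":0,"az":0,"hand":2}]'
python3 - <<'E'
from h import *
s=shot("wrist","w9",(180,200,380,400),3.5)
delta(.5765,.2629,.2)
E
```

```text
time_s: 16.85
position: [0.5231, -0.2598, 0.2027]
tcp_rot: [0.001, -0.006, 1.0, -0.0]
ft_force: [-0.5, 0.7, -1.8]
finger_gap: 0.0255
pos [ 0.5227 -0.2595  0.2018] xang 180.8 d cm [-6.11 52.16  0.19] gap 0.0256 t 16.9
```

View pics/w9.png

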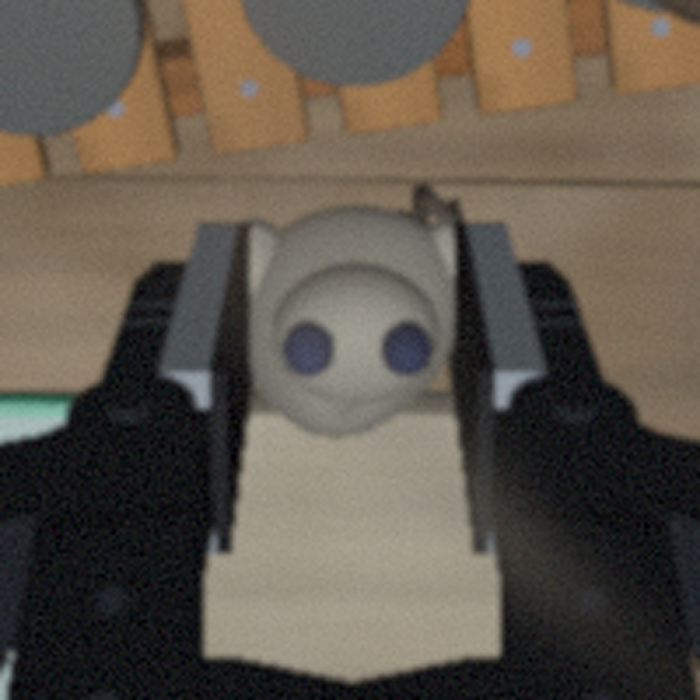

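```bash
python3 -m crank '[{"tx":-0.4,"ty":2.2,"tz":0,"ax":0,"ay":0,"az":0,"hand":2},{"tx":-0.4,"ty":3.5,"tz":0,"ax":0,"ay":0,"az":0,"hand":2},{"tx":-0.4,"ty":4,"tz":0,"ax":0,"ay":0,"az":0,"hand":2},{"tx":-0.4,"ty":4,"tz":0,"ax":0,"ay":0,"az":0,"hand":2},{"tx":-0.4,"ty":4,"tz":0,"ax":0,"ay":0,"az":0,"hand":2},{"tx":-0.4,"ty":4,"tz":0,"ax":0,"ay":0,"az":0,"hand":2},{"tx":-0.4,"ty":4,"tz":0,"ax":0,"ay":0,"az":0,"hand":2},{"tx":-0.4,"ty":4,"tz":0,"ax":0,"ay":0,"az":0,"hand":2}]' | head -2
python3 -m crank '[{"tx":-0.4,"ty":4,"tz":0,"ax":0,"ay":0,"az":0,"hand":2},{"tx":-0.5,"ty":4,"tz":0,"ax":0,"ay":0,"az":0,"hand":2},{"tx":-0.5,"ty":4,"tz":0,"ax":0,"ay":0,"az":0,"hand":2},{"tx":-0.5,"ty":4,"tz":0,"ax":0,"ay":0,"az":0,"hand":2},{"tx":-0.5,"ty":4,"tz":0,"ax":0,"ay":0,"az":0,"hand":2},{"tx":-0.6,"ty":2.5,"tz":0,"ax":0,"ay":0,"az":0,"hand":2},{"tx":0,"ty":0,"tz":0,"ax":0,"ay":0,"az":7,"hand":2},{"tx":0,"ty":0,"tz":0,"ax":0,"ay":0,"az":7,"hand":2}]' | head -2
python3 -m crank '[{"tx":0,"ty":0,"tz":0,"ax":0,"ay":0,"az":0,"hand":2},{"tx":0,"ty":0,"tz":0,"ax":0,"ay":0,"az":0,"hand":2}]' | head -2
python3 - <<'E'
from h import *
delta(.5765,.2629,.04)
E
```

```text
time_s: 17.7
position: [0.5507, 0.0393, 0.2009]
time_s: 18.5
position: [0.5779, 0.2641, 0.2002]
time_s: 18.7
position: [0.5784, 0.2628, 0.201]
pos [0.5784 0.2628 0.201 ] xang 166.88 d cm [ 0.16 -0.02 16.1 ] gap 0.0257 t 18.7
```

```bash
python3 -m crank '[{"tx":0.15,"ty":0,"tz":2,"ax":0,"ay":0,"az":0,"hand":2},{"tx":0,"ty":0,"tz":4,"ax":0,"ay":0,"az":0,"hand":2},{"tx":0,"ty":0,"tz":4,"ax":0,"ay":0,"az":0,"hand":2},{"tx":0,"ty":0,"tz":3,"ax":0,"ay":0,"az":0,"hand":2},{"tx":0,"ty":0,"tz":1.5,"ax":0,"ay":0,"az":0,"hand":2},{"tx":0,"ty":0,"tz":1.0,"ax":0,"ay":0,"az":0,"hand":2},{"tx":0,"ty":0,"tz":0.4,"ax":0,"ay":0,"az":0,"hand":2},{"tx":0,"ty":0,"tz":0,"ax":0,"ay":0,"az":0,"hand":2}]'
python3 -m crank '[{"tx":0,"ty":0,"tz":0.1,"ax":0,"ay":0,"az":0,"hand":2},{"tx":0,"ty":0,"tz":0,"ax":0,"ay":0,"az":0,"hand":2},{"tx":0,"ty":0,"tz":0,"ax":0,"ay":0,"az":0,"hand":2},{"tx":0,"ty":0,"tz":0,"ax":0,"ay":0,"az":0,"hand":2}]'
```

```text
time_s: 19.5
position: [0.5776, 0.2632, 0.0429]
tcp_rot: [0.0, 0.116, 0.993, 0.0]
ft_force: [-0.3, 0.1, 0.7]
finger_gap: 0.0251
time_s: 19.9
position: [0.5777, 0.2635, 0.0423]
tcp_rot: [0.0, 0.116, 0.993, 0.0]
ft_force: [-0.3, -0.7, -1.2]
finger_gap: 0.0253
```

```bash
python3 -m crank '[{"tx":0,"ty":0,"tz":0.15,"ax":0,"ay":0,"az":0,"hand":2},{"tx":0,"ty":0,"tz":0,"ax":0,"ay":0,"az":0,"hand":2},{"tx":0,"ty":0,"tz":0,"ax":0,"ay":0,"az":0,"hand":2}]'
python3 -m crank '[{"tx":0,"ty":0,"tz":0.1,"ax":0,"ay":0,"az":0,"hand":2},{"tx":0,"ty":0,"tz":0,"ax":0,"ay":0,"az":0,"hand":2},{"tx":0,"ty":0,"tz":0,"ax":0,"ay":0,"az":0,"hand":2}]'
```

```text
time_s: 20.2
position: [0.5773, 0.2633, 0.0401]
tcp_rot: [-0.0, 0.116, 0.993, -0.0]
ft_force: [0.5, 0.9, -1.6]
finger_gap: 0.0253
time_s: 20.5
position: [0.5774, 0.2633, 0.0392]
tcp_rot: [-0.0, 0.116, 0.993, -0.0]
ft_force: [-0.6, 0.3, -0.1]
finger_gap: 0.0254
```

```bash
python3 -m crank '[{"tx":0,"ty":0,"tz":0.1,"ax":0,"ay":0,"az":0,"hand":2},{"tx":0,"ty":0,"tz":0,"ax":0,"ay":0,"az":0,"hand":2},{"tx":0,"ty":0,"tz":0,"ax":0,"ay":0,"az":0,"hand":2}]'
```

```text
time_s: 20.8
position: [0.5776, 0.2634, 0.0388]
tcp_rot: [0.0, 0.116, 0.993, 0.0]
ft_force: [-2.6, 0.0, 5.7]
finger_gap: 0.0251
```

```bash
python3 -m crank '[{"tx":0,"ty":0,"tz":0,"ax":0,"ay":0,"az":0,"hand":3},{"tx":0,"ty":0,"tz":0,"ax":0,"ay":0,"az":0,"hand":4.2},{"tx":0,"ty":0,"tz":0,"ax":0,"ay":0,"az":0,"hand":4.4},{"tx":0,"ty":0,"tz":0,"ax":0,"ay":0,"az":0,"hand":4.4},{"tx":0,"ty":0,"tz":-1,"ax":0,"ay":0,"az":0,"hand":4.4},{"tx":0,"ty":0,"tz":-3,"ax":0,"ay":0,"az":0,"hand":4.4},{"tx":0,"ty":0,"tz":-4,"ax":0,"ay":0,"az":0,"hand":4.4},{"tx":0,"ty":0,"tz":-4.5,"ax":0,"ay":0,"az":0,"hand":4.4}]'
python3 -m crank '[{"tx":0,"ty":0,"tz":-4,"ax":0,"ay":0,"az":0,"hand":6},{"tx":0,"ty":0,"tz":-1,"ax":0,"ay":0,"az":0,"hand":8},{"tx":0,"ty":0,"tz":0,"ax":0,"ay":0,"az":0,"hand":8},{"tx":0,"ty":0,"tz":0,"ax":0,"ay":0,"az":0,"hand":8}]'
python3 - <<'E'
from h import *
s=shot("wrist","w10")
overlay("w10",[((.596,.3456),.028,.08),((.5765,.2629),.03,.036)])
delta(.501,-.1735,.2)
E
```

```text
time_s: 21.6
position: [0.5766, 0.2631, 0.1643]
tcp_rot: [-0.001, 0.116, 0.993, -0.0]
ft_force: [0.3, 0.0, 0.5]
finger_gap: 0.044
time_s: 22.0
position: [0.5768, 0.2631, 0.2123]
tcp_rot: [-0.001, 0.116, 0.993, -0.0]
ft_force: [0.3, -0.5, -0.6]
finger_gap: 0.0801
pos [0.5763 0.263  0.2115] xang 166.66 d cm [ -2.74 -44.21   1.21] gap 0.0804 t 22.05
```

View pics/w10b.png

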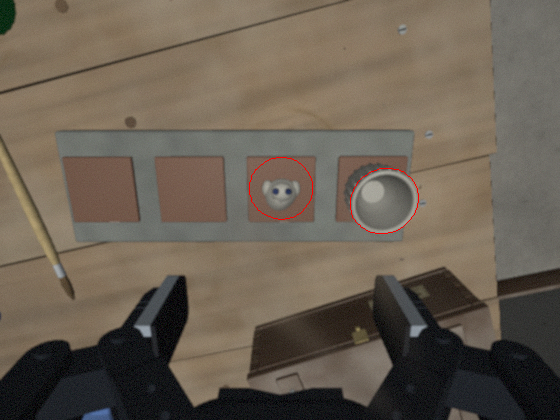

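```bash
python3 -m crank '[{"tx":-0.3,"ty":-3.2,"tz":0,"ax":0,"ay":0,"az":0,"hand":8},{"tx":-0.3,"ty":-4.5,"tz":0,"ax":0,"ay":0,"az":0,"hand":8},{"tx":-0.3,"ty":-4.5,"tz":0,"ax":0,"ay":0,"az":0,"hand":8},{"tx":-0.3,"ty":-4.5,"tz":0,"ax":0,"ay":0,"az":0,"hand":8},{"tx":-0.3,"ty":-4.5,"tz":0,"ax":0,"ay":0,"az":0,"hand":8},{"tx":-0.3,"ty":-4.5,"tz":0,"ax":0,"ay":0,"az":0,"hand":8},{"tx":-0.3,"ty":-4.5,"tz":0,"ax":0,"ay":0,"az":0,"hand":8},{"tx":-0.3,"ty":-4.5,"tz":0,"ax":0,"ay":0,"az":0,"hand":8}]' | head -2
python3 -m crank '[{"tx":-0.2,"ty":-4.5,"tz":0,"ax":0,"ay":0,"az":0,"hand":8},{"tx":-0.2,"ty":-4.5,"tz":0,"ax":0,"ay":0,"az":0,"hand":8},{"tx":0,"ty":-0.5,"tz":0,"ax":0,"ay":0,"az":8,"hand":8},{"tx":0,"ty":0,"tz":0,"ax":0,"ay":0,"az":8,"hand":8},{"tx":0,"ty":0,"tz":0,"ax":0,"ay":0,"az":8,"hand":8},{"tx":0,"ty":0,"tz":0,"ax":0,"ay":0,"az":8,"hand":8},{"tx":0,"ty":0,"tz":0,"ax":0,"ay":0,"az":8,"hand":8},{"tx":0,"ty":0,"tz":0,"ax":0,"ay":0,"az":8,"hand":8}]' | head -2
python3 -m crank '[{"tx":0,"ty":0,"tz":0,"ax":0,"ay":0,"az":8,"hand":8},{"tx":0,"ty":0,"tz":0,"ax":0,"ay":0,"az":8,"hand":8},{"tx":0,"ty":0,"tz":0,"ax":0,"ay":0,"az":0,"hand":8},{"tx":0,"ty":0,"tz":0,"ax":0,"ay":0,"az":0,"hand":8},{"tx":0,"ty":0,"tz":0,"ax":0,"ay":0,"az":0,"hand":8}]'
python3 - <<'E'
from h import *
s=shot("wrist","w11")
overlay("w11",[((.501,-.1735),.025,.066),((.501,-.1735),.0135,.12)])
delta(.501,-.1735,.0505)
E
```

```text
time_s: 22.85
position: [0.5189, -0.0811, 0.2113]
time_s: 23.65
position: [0.5014, -0.1726, 0.2111]
time_s: 24.15
position: [0.5023, -0.173, 0.2125]
tcp_rot: [-0.001, 0.624, 0.781, -0.0]
ft_force: [0.9, 0.1, 0.5]
finger_gap: 0.0799
pos [ 0.5024 -0.173   0.2127] xang 102.75 d cm [-0.02 -0.14 16.22] gap 0.08 t 24.2
```

View pics/w11b.png

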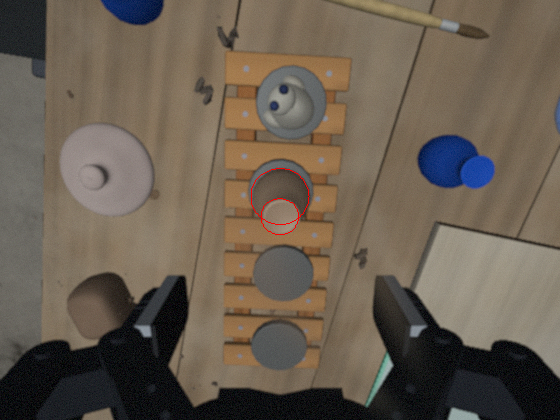

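```bash
python3 - <<'E'
from h import *
im=cv2.imread("pics/w11b.png");cv2.imwrite("pics/c11.png",cv2.resize(im[50:240,210:350],None,fx=4,fy=4,interpolation=cv2.INTER_CUBIC)[:600])
cv2.imwrite("pics/c11.png",cv2.resize(im[60:240,210:350],None,fx=3.3,fy=3.3,interpolation=cv2.INTER_CUBIC))
E
```

```text
(no output)
```

View pics/c11.png

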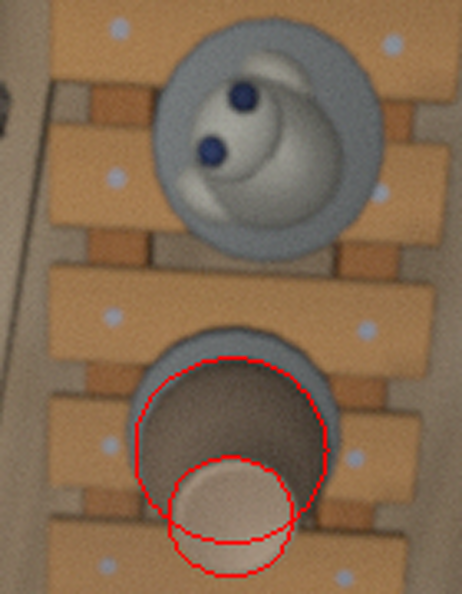

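```bash
python3 -m crank '[{"tx":0,"ty":-0.1,"tz":3,"ax":0,"ay":0,"az":0,"hand":8},{"tx":0,"ty":0,"tz":4,"ax":0,"ay":0,"az":0,"hand":8},{"tx":0,"ty":0,"tz":3.5,"ax":0,"ay":0,"az":0,"hand":8},{"tx":0,"ty":0,"tz":2.5,"ax":0,"ay":0,"az":0,"hand":8},{"tx":0,"ty":0,"tz":1.5,"ax":0,"ay":0,"az":0,"hand":8},{"tx":0,"ty":0,"tz":1,"ax":0,"ay":0,"az":0,"hand":8},{"tx":0,"ty":0,"tz":0.3,"ax":0,"ay":0,"az":0,"hand":8},{"tx":0,"ty":0,"tz":0,"ax":0,"ay":0,"az":0,"hand":8}]'
python3 - <<'E'
from h import *
delta(.501,-.1735,.0515)
E
```

```text
time_s: 25.0
position: [0.5019, -0.1735, 0.0554]
tcp_rot: [0.0, 0.625, 0.781, 0.0]
ft_force: [-0.8, 0.4, 0.2]
finger_gap: 0.0803
pos [ 0.5019 -0.1735  0.0554] xang 102.68 d cm [ 0.02 -0.09  0.39] gap 0.0803 t 25.0
```

```bash
python3 -m crank '[{"tx":0,"ty":0,"tz":0.3,"ax":0,"ay":0,"az":0,"hand":7},{"tx":0,"ty":0,"tz":0,"ax":0,"ay":0,"az":0,"hand":6},{"tx":0,"ty":0,"tz":0,"ax":0,"ay":0,"az":0,"hand":4.5},{"tx":0,"ty":0,"tz":0,"ax":0,"ay":0,"az":0,"hand":4},{"tx":0,"ty":0,"tz":0,"ax":0,"ay":0,"az":0,"hand":4},{"tx":0,"ty":0,"tz":0,"ax":0,"ay":0,"az":0,"hand":4},{"tx":0,"ty":0,"tz":0,"ax":0,"ay":0,"az":0,"hand":4},{"tx":0,"ty":0,"tz":0,"ax":0,"ay":0,"az":0,"hand":4}]'
python3 -m crank '[{"tx":0,"ty":0,"tz":-0.3,"ax":0,"ay":0,"az":0,"hand":4},{"tx":0,"ty":0,"tz":-1,"ax":0,"ay":0,"az":0,"hand":4},{"tx":0,"ty":0,"tz":-1,"ax":0,"ay":0,"az":0,"hand":4},{"tx":0,"ty":0,"tz":0,"ax":0,"ay":0,"az":0,"hand":4}]'
python3 - <<'E'
from h import *
s=shot("wrist","w12")
s=shot("side","s12",(210,140,370,340),3)
E
```

```text
time_s: 25.8
position: [0.5023, -0.1736, 0.0535]
tcp_rot: [0.001, 0.625, 0.781, 0.0]
ft_force: [-2.1, 1.1, 7.1]
finger_gap: 0.0471
time_s: 26.2
position: [0.503, -0.174, 0.0771]
tcp_rot: [0.001, 0.625, 0.781, 0.0]
ft_force: [-0.1, -0.3, -1.3]
finger_gap: 0.0472
```

View pics/w12.png

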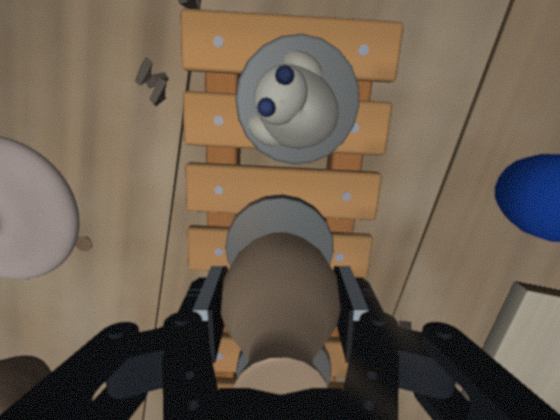

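View pics/s12.png

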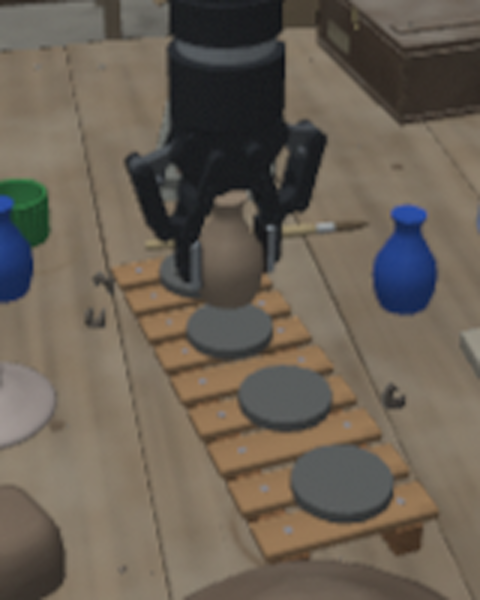

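```bash
python3 -m crank '[{"tx":0,"ty":0,"tz":-2,"ax":0,"ay":0,"az":0,"hand":4},{"tx":0,"ty":0,"tz":-3.5,"ax":0,"ay":0,"az":0,"hand":4},{"tx":0,"ty":0,"tz":-3.5,"ax":0,"ay":0,"az":0,"hand":4},{"tx":0.5,"ty":0.2,"tz":-2,"ax":0,"ay":0,"az":0,"hand":4},{"tx":1.2,"ty":0.5,"tz":-1,"ax":0,"ay":0,"az":0,"hand":4},{"tx":2,"ty":0.8,"tz":0,"ax":0,"ay":0,"az":0,"hand":4},{"tx":2.5,"ty":1,"tz":0,"ax":0,"ay":0,"az":0,"hand":4},{"tx":2.5,"ty":1,"tz":0,"ax":0,"ay":0,"az":0,"hand":4}]' | head -2
python3 -m crank '[{"tx":2.5,"ty":1,"tz":0,"ax":0,"ay":0,"az":0,"hand":4},{"tx":2.5,"ty":1,"tz":0,"ax":0,"ay":0,"az":0,"hand":4},{"tx":2.5,"ty":1,"tz":0,"ax":0,"ay":0,"az":0,"hand":4},{"tx":2.5,"ty":1,"tz":0,"ax":0,"ay":0,"az":0,"hand":4},{"tx":2.5,"ty":1,"tz":0,"ax":0,"ay":0,"az":0,"hand":4},{"tx":2.5,"ty":1,"tz":0,"ax":0,"ay":0,"az":0,"hand":4},{"tx":2.5,"ty":1,"tz":0,"ax":0,"ay":0,"az":0,"hand":4},{"tx":2.5,"ty":1,"tz":0,"ax":0,"ay":0,"az":0,"hand":4}]' | head -2
python3 -m crank '[{"tx":2.5,"ty":1,"tz":0,"ax":0,"ay":0,"az":0,"hand":4},{"tx":1.5,"ty":0.4,"tz":0,"ax":0,"ay":0,"az":0,"hand":4},{"tx":0.6,"ty":0.1,"tz":0,"ax":0,"ay":0,"az":0,"hand":4},{"tx":0,"ty":0,"tz":0,"ax":0,"ay":0,"az":0,"hand":4},{"tx":0,"ty":0,"tz":0,"ax":0,"ay":0,"az":0,"hand":4},{"tx":0,"ty":0,"tz":0,"ax":0,"ay":0,"az":0,"hand":4}]'
python3 - <<'E'
from h import *
s=shot("wrist","w13");p=s["position"]
overlay("w13",[(p[:2],.025,p[2]+.0125),((.5569,.1801),.03,.036)])
delta(.5569,.1801,.052)
E
```

```text
time_s: 27.1
position: [0.5161, -0.0792, 0.1942]
time_s: 27.9
position: [0.5499, 0.1336, 0.1939]
time_s: 28.5
position: [0.5555, 0.1789, 0.1953]
tcp_rot: [0.0, 0.625, 0.78, -0.0]
ft_force: [-0.0, 0.2, -1.0]
finger_gap: 0.0469
pos [0.5556 0.179  0.1954] xang 102.58 d cm [ 0.09  0.15 14.34] gap 0.047 t 28.55
```

View pics/w13b.png

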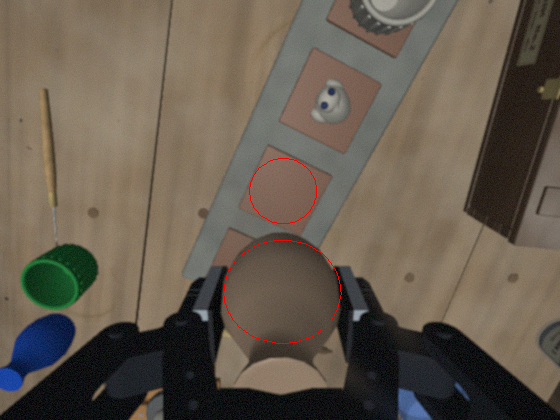

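```bash
python3 -m crank '[{"tx":0.1,"ty":0.15,"tz":2,"ax":0,"ay":0,"az":0,"hand":4},{"tx":0,"ty":0,"tz":3.5,"ax":0,"ay":0,"az":0,"hand":4},{"tx":0,"ty":0,"tz":3.5,"ax":0,"ay":0,"az":0,"hand":4},{"tx":0,"ty":0,"tz":2.5,"ax":0,"ay":0,"az":0,"hand":4},{"tx":0,"ty":0,"tz":1.2,"ax":0,"ay":0,"az":0,"hand":4},{"tx":0,"ty":0,"tz":0.8,"ax":0,"ay":0,"az":0,"hand":4},{"tx":0,"ty":0,"tz":0.5,"ax":0,"ay":0,"az":0,"hand":4},{"tx":0,"ty":0,"tz":0,"ax":0,"ay":0,"az":0,"hand":4}]'
python3 -m crank '[{"tx":0,"ty":0,"tz":0.3,"ax":0,"ay":0,"az":0,"hand":4},{"tx":0,"ty":0,"tz":0,"ax":0,"ay":0,"az":0,"hand":4},{"tx":0,"ty":0,"tz":0,"ax":0,"ay":0,"az":0,"hand":4},{"tx":0,"ty":0,"tz":0,"ax":0,"ay":0,"az":0,"hand":4}]'
```

```text
time_s: 29.35
position: [0.5573, 0.1812, 0.0557]
tcp_rot: [0.0, 0.625, 0.781, 0.0]
ft_force: [0.1, -0.4, -1.4]
finger_gap: 0.047
time_s: 29.75
position: [0.5571, 0.1814, 0.0527]
tcp_rot: [0.0, 0.625, 0.781, 0.0]
ft_force: [0.1, 0.4, -2.4]
finger_gap: 0.0471
```

```bash
python3 -m crank '[{"tx":-0.1,"ty":0,"tz":0.15,"ax":0,"ay":0,"az":0,"hand":4},{"tx":0,"ty":0,"tz":0,"ax":0,"ay":0,"az":0,"hand":4},{"tx":0,"ty":0,"tz":0,"ax":0,"ay":0,"az":0,"hand":4}]'
python3 -m crank '[{"tx":0,"ty":0,"tz":0.1,"ax":0,"ay":0,"az":0,"hand":4},{"tx":0,"ty":0,"tz":0,"ax":0,"ay":0,"az":0,"hand":4},{"tx":0,"ty":0,"tz":0,"ax":0,"ay":0,"az":0,"hand":4}]'
python3 -m crank '[{"tx":0,"ty":0,"tz":0.1,"ax":0,"ay":0,"az":0,"hand":4},{"tx":0,"ty":0,"tz":0,"ax":0,"ay":0,"az":0,"hand":4},{"tx":0,"ty":0,"tz":0,"ax":0,"ay":0,"az":0,"hand":4}]'
```

```text
time_s: 30.05
position: [0.557, 0.1803, 0.0507]
tcp_rot: [-0.0, 0.625, 0.781, -0.0]
ft_force: [0.2, 0.1, -1.5]
finger_gap: 0.0467
time_s: 30.35
position: [0.557, 0.1803, 0.0497]
tcp_rot: [-0.0, 0.625, 0.781, -0.0]
ft_force: [0.1, 0.5, -0.7]
finger_gap: 0.0469
time_s: 30.65
position: [0.5571, 0.1804, 0.0495]
tcp_rot: [0.0, 0.625, 0.781, 0.0]
ft_force: [-2.3, -0.1, 6.1]
finger_gap: 0.0468
```

```bash
python3 -m crank '[{"tx":0,"ty":0,"tz":0,"ax":0,"ay":0,"az":0,"hand":4.9},{"tx":0,"ty":0,"tz":0,"ax":0,"ay":0,"az":0,"hand":5.5},{"tx":0,"ty":0,"tz":0,"ax":0,"ay":0,"az":0,"hand":7.5},{"tx":0,"ty":0,"tz":0,"ax":0,"ay":0,"az":0,"hand":8},{"tx":0,"ty":0,"tz":0,"ax":0,"ay":0,"az":0,"hand":8},{"tx":0,"ty":0,"tz":0,"ax":0,"ay":0,"az":0,"hand":8},{"tx":0,"ty":0,"tz":-1,"ax":0,"ay":0,"az":0,"hand":8},{"tx":0,"ty":0,"tz":-3,"ax":0,"ay":0,"az":0,"hand":8}]'
python3 -m crank '[{"tx":0,"ty":0,"tz":-4,"ax":0,"ay":0,"az":0,"hand":8},{"tx":0,"ty":0,"tz":-4,"ax":0,"ay":0,"az":0,"hand":8},{"tx":0,"ty":0,"tz":-4,"ax":0,"ay":0,"az":0,"hand":8},{"tx":0,"ty":0,"tz":0,"ax":0,"ay":0,"az":0,"hand":8},{"tx":0,"ty":0,"tz":0,"ax":0,"ay":0,"az":0,"hand":8}]'
python3 - <<'E'
from h import *
s=shot("wrist","w14")
overlay("w14",[((.5569,.1801),.025,.062),((.5569,.1801),.0135,.116),((.5374,.0974),.03,.036)])
delta(.491,-.1015,.2)
E
```

```text
time_s: 31.45
position: [0.5547, 0.1798, 0.0871]
tcp_rot: [-0.002, 0.625, 0.781, -0.002]
ft_force: [1.1, 1.3, -0.6]
finger_gap: 0.08
time_s: 31.95
position: [0.5579, 0.1805, 0.2106]
tcp_rot: [0.001, 0.625, 0.781, 0.001]
ft_force: [-0.6, -0.5, -0.5]
finger_gap: 0.0804
pos [0.5569 0.1803 0.2091] xang 102.66 d cm [-26.05 -12.61   0.9 ] gap 0.0798 t 32.0
```

View pics/w14b.png

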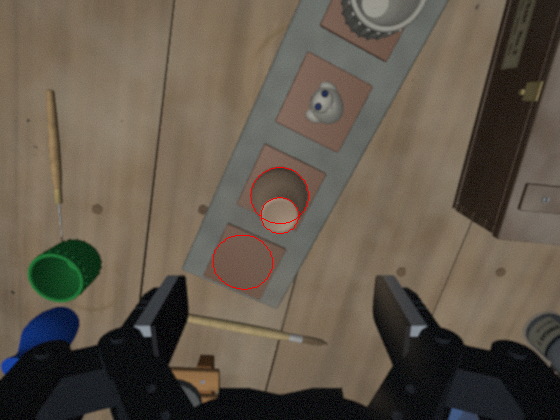

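```bash
python3 -m crank '[{"tx":-3.7,"ty":-1.8,"tz":0,"ax":0,"ay":0,"az":0,"hand":7},{"tx":-3.7,"ty":-1.8,"tz":0,"ax":0,"ay":0,"az":0,"hand":7},{"tx":-3.7,"ty":-1.8,"tz":0,"ax":0,"ay":0,"az":0,"hand":7},{"tx":-3.7,"ty":-1.8,"tz":0,"ax":0,"ay":0,"az":0,"hand":7},{"tx":-3.7,"ty":-1.8,"tz":0,"ax":0,"ay":0,"az":0,"hand":7},{"tx":-3.7,"ty":-1.8,"tz":0,"ax":0,"ay":0,"az":0,"hand":7},{"tx":-3.7,"ty":-1.8,"tz":0,"ax":0,"ay":0,"az":0,"hand":7},{"tx":0,"ty":0,"tz":0,"ax":0,"ay":0,"az":-8,"hand":7}]' | head -2
python3 -m crank '[{"tx":0,"ty":0,"tz":0,"ax":0,"ay":0,"az":-8,"hand":6.5},{"tx":0,"ty":0,"tz":0,"ax":0,"ay":0,"az":-8,"hand":6.5},{"tx":0,"ty":0,"tz":0,"ax":0,"ay":0,"az":-8,"hand":6.5},{"tx":0,"ty":0,"tz":0,"ax":0,"ay":0,"az":-8,"hand":6.5},{"tx":0,"ty":0,"tz":3,"ax":0,"ay":0,"az":-8,"hand":6.5},{"tx":0,"ty":0,"tz":3,"ax":0,"ay":0,"az":-8,"hand":6.5},{"tx":0,"ty":0,"tz":2,"ax":0,"ay":0,"az":-2.5,"hand":6.5},{"tx":0,"ty":0,"tz":0,"ax":0,"ay":0,"az":0,"hand":6.5}]'
python3 -m crank '[{"tx":0,"ty":0,"tz":0,"ax":0,"ay":0,"az":0,"hand":6.5},{"tx":0,"ty":0,"tz":0,"ax":0,"ay":0,"az":0,"hand":6.5}]'|head -2
python3 - <<'E'
from h import *
s=shot("wrist","w15",(220,150,400,330),4)
delta(.491,-.1015,.042)
E
```

```text
time_s: 32.8
position: [0.4889, -0.1038, 0.2072]
time_s: 33.6
position: [0.4873, -0.0987, 0.1249]
tcp_rot: [-0.004, 0.164, 0.986, 0.001]
ft_force: [-0.7, -0.4, 0.1]
finger_gap: 0.0651
time_s: 33.8
position: [0.4914, -0.1002, 0.1295]
pos [ 0.4916 -0.1003  0.1298] xang 161.13 d cm [ 0.04 -0.13  8.78] gap 0.0646 t 33.85
```

View pics/w15.png

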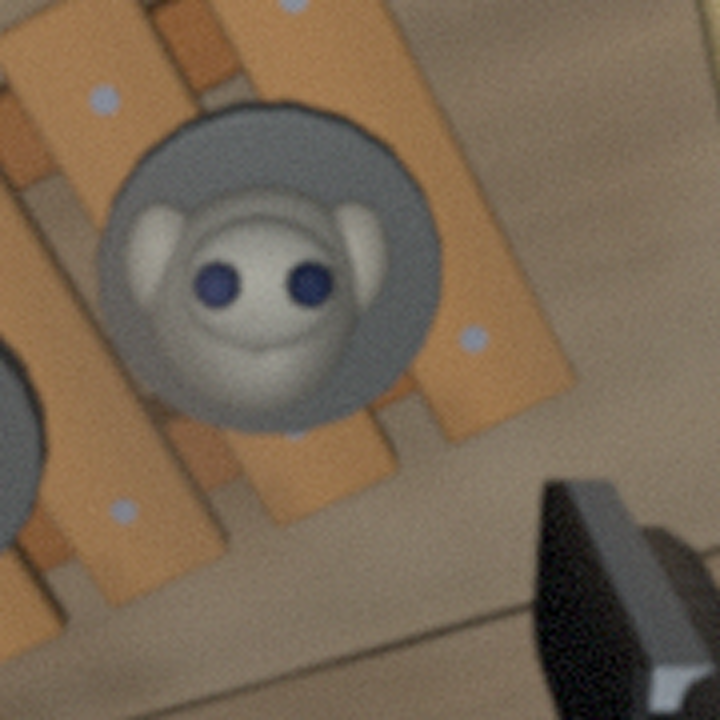

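```bash
python3 - <<'E'
from h import *
K,E=cam("wrist",load("w15"))
for x,y,z in((257,305,.055),(270,267,.04),(264,285,.072)):print(ray(K,E,220+x/4,150+y/4,z).round(4))
delta(*ray(K,E,220+257/4,150+305/4,.055)[:2],.044)
E
```

```text
[ 0.4925 -0.0984  0.055 ]
[ 0.4918 -0.0956  0.04  ]
[ 0.4838 -0.0945  0.072 ]
pos [ 0.4916 -0.1003  0.1298] xang 161.13 d cm [-0.01  0.21  8.58] gap 0.0646 t 33.85
```

```bash
python3 -m crank '[{"tx":0,"ty":0.2,"tz":2,"ax":0,"ay":0,"az":0,"hand":6.5},{"tx":0,"ty":0,"tz":2.5,"ax":0,"ay":0,"az":0,"hand":6.5},{"tx":0,"ty":0,"tz":2,"ax":0,"ay":0,"az":0,"hand":6.5},{"tx":0,"ty":0,"tz":1.4,"ax":0,"ay":0,"az":0,"hand":6.5},{"tx":0,"ty":0,"tz":0.6,"ax":0,"ay":0,"az":0,"hand":6.5},{"tx":0,"ty":0,"tz":0,"ax":0,"ay":0,"az":0,"hand":6.5},{"tx":0,"ty":0,"tz":0,"ax":0,"ay":0,"az":0,"hand":6.5}]'
python3 -m crank '[{"tx":0,"ty":0,"tz":0,"ax":0,"ay":0,"az":0,"hand":5},{"tx":0,"ty":0,"tz":0,"ax":0,"ay":0,"az":0,"hand":4},{"tx":0,"ty":0,"tz":0,"ax":0,"ay":0,"az":0,"hand":2.5},{"tx":0,"ty":0,"tz":0,"ax":0,"ay":0,"az":0,"hand":2.5},{"tx":0,"ty":0,"tz":0,"ax":0,"ay":0,"az":0,"hand":2.5},{"tx":0,"ty":0,"tz":0,"ax":0,"ay":0,"az":0,"hand":2.5},{"tx":0,"ty":0,"tz":0,"ax":0,"ay":0,"az":0,"hand":2.5},{"tx":0,"ty":0,"tz":0,"ax":0,"ay":0,"az":0,"hand":2.5}]'
python3 -m crank '[{"tx":0,"ty":0,"tz":-0.5,"ax":0,"ay":0,"az":0,"hand":2.5},{"tx":0,"ty":0,"tz":-2,"ax":0,"ay":0,"az":0,"hand":2.5},{"tx":0,"ty":0,"tz":-4,"ax":0,"ay":0,"az":0,"hand":2.5},{"tx":0,"ty":0,"tz":-4.5,"ax":0,"ay":0,"az":0,"hand":2.5},{"tx":0,"ty":0,"tz":-4,"ax":0,"ay":0,"az":0,"hand":2.5},{"tx":0,"ty":0,"tz":0,"ax":0,"ay":0,"az":0,"hand":2.5},{"tx":0,"ty":0,"tz":0,"ax":0,"ay":0,"az":0,"hand":2.5}]'
python3 - <<'E'
from h import *
s=shot("wrist","w16",(180,200,380,400),3.5)
delta(.5374,.0974,.19)
E
```

```text
time_s: 34.55
position: [0.4923, -0.0984, 0.0447]
tcp_rot: [0.001, 0.164, 0.987, -0.0]
ft_force: [1.4, -0.6, 0.2]
finger_gap: 0.0652
time_s: 35.35
position: [0.4921, -0.0984, 0.0449]
tcp_rot: [0.001, 0.164, 0.987, -0.0]
ft_force: [-1.2, 0.3, 6.7]
finger_gap: 0.0321
time_s: 36.05
position: [0.4921, -0.0983, 0.1948]
tcp_rot: [0.001, 0.164, 0.987, -0.0]
ft_force: [-0.1, 0.8, -0.4]
finger_gap: 0.0319
pos [ 0.4911 -0.0979  0.1935] xang 161.16 d cm [ 1.93 19.98  0.35] gap 0.0318 t 36.1
```

View pics/w16.png

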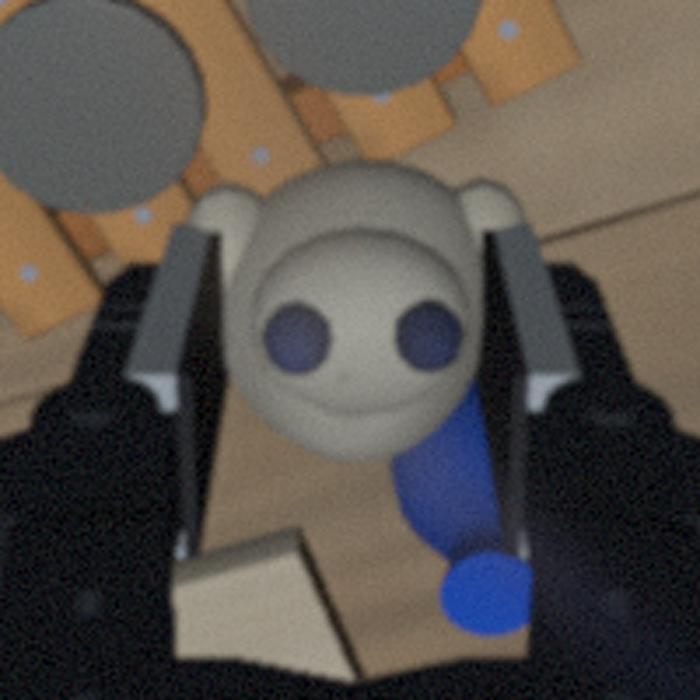

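```bash
python3 -m crank '[{"tx":0.2,"ty":2,"tz":0,"ax":0,"ay":0,"az":0,"hand":2.5},{"tx":0.3,"ty":3.3,"tz":0,"ax":0,"ay":0,"az":0,"hand":2.5},{"tx":0.4,"ty":3.7,"tz":0,"ax":0,"ay":0,"az":0,"hand":2.5},{"tx":0.4,"ty":3.7,"tz":0,"ax":0,"ay":0,"az":0,"hand":2.5},{"tx":0.3,"ty":3.5,"tz":0,"ax":0,"ay":0,"az":0,"hand":2.5},{"tx":0.3,"ty":2.6,"tz":0,"ax":0,"ay":0,"az":0,"hand":2.5},{"tx":0,"ty":1.2,"tz":0,"ax":0,"ay":0,"az":-5.5,"hand":2.5},{"tx":0,"ty":0,"tz":0,"ax":0,"ay":0,"az":0,"hand":2.5}]' | head -2
python3 -m crank '[{"tx":0,"ty":0,"tz":0,"ax":0,"ay":0,"az":0,"hand":2.5},{"tx":0,"ty":0,"tz":0,"ax":0,"ay":0,"az":0,"hand":2.5}]' | head -2
python3 - <<'E'
from h import *
s=shot("wrist","w17")
overlay("w17",[((.5374,.0974),.03,.036)])
delta(.5374,.0974,.041)
E
```

```text
time_s: 36.9
position: [0.537, 0.0988, 0.1916]
time_s: 37.1
position: [0.5373, 0.0965, 0.1929]
pos [0.5376 0.0964 0.1932] xang 166.53 d cm [ 0.02  0.1  15.22] gap 0.0322 t 37.15
```

View pics/w17b.png

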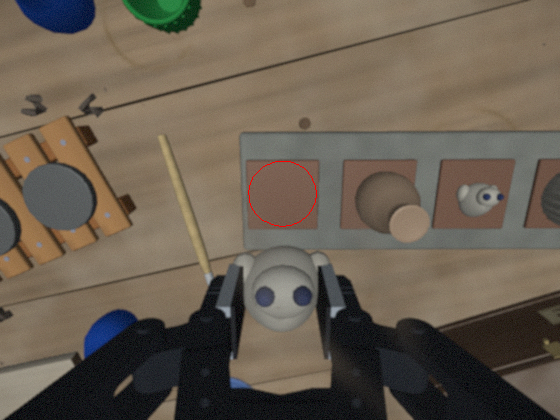

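```bash
python3 -m crank '[{"tx":0,"ty":0.1,"tz":2,"ax":0,"ay":0,"az":0,"hand":2.5},{"tx":0,"ty":0,"tz":4,"ax":0,"ay":0,"az":0,"hand":2.5},{"tx":0,"ty":0,"tz":4,"ax":0,"ay":0,"az":0,"hand":2.5},{"tx":0,"ty":0,"tz":2.5,"ax":0,"ay":0,"az":0,"hand":2.5},{"tx":0,"ty":0,"tz":1.3,"ax":0,"ay":0,"az":0,"hand":2.5},{"tx":0,"ty":0,"tz":0.8,"ax":0,"ay":0,"az":0,"hand":2.5},{"tx":0,"ty":0,"tz":0.3,"ax":0,"ay":0,"az":0,"hand":2.5},{"tx":0,"ty":0,"tz":0,"ax":0,"ay":0,"az":0,"hand":2.5}]'
python3 -m crank '[{"tx":0,"ty":0,"tz":0.1,"ax":0,"ay":0,"az":0,"hand":2.5},{"tx":0,"ty":0,"tz":0,"ax":0,"ay":0,"az":0,"hand":2.5},{"tx":0,"ty":0,"tz":0,"ax":0,"ay":0,"az":0,"hand":2.5}]'
python3 -m crank '[{"tx":0,"ty":0,"tz":0.1,"ax":0,"ay":0,"az":0,"hand":2.5},{"tx":0,"ty":0,"tz":0,"ax":0,"ay":0,"az":0,"hand":2.5},{"tx":0,"ty":0,"tz":0,"ax":0,"ay":0,"az":0,"hand":2.5}]'
```

```text
time_s: 37.95
position: [0.5391, 0.0982, 0.0455]
tcp_rot: [0.001, 0.116, 0.993, 0.0]
ft_force: [0.7, -0.2, -0.4]
finger_gap: 0.032
time_s: 38.25
position: [0.5388, 0.0983, 0.0445]
tcp_rot: [0.001, 0.116, 0.993, 0.0]
ft_force: [1.1, -0.6, -0.6]
finger_gap: 0.0319
time_s: 38.55
position: [0.5383, 0.0983, 0.0428]
tcp_rot: [-0.0, 0.116, 0.993, -0.0]
ft_force: [0.0, -0.0, -1.1]
finger_gap: 0.0318
```

```bash
python3 -m crank '[{"tx":0,"ty":0,"tz":0.12,"ax":0,"ay":0,"az":0,"hand":2.5},{"tx":0,"ty":0,"tz":0,"ax":0,"ay":0,"az":0,"hand":2.5},{"tx":0,"ty":0,"tz":0,"ax":0,"ay":0,"az":0,"hand":2.5}]'
python3 -m crank '[{"tx":0,"ty":0,"tz":0.1,"ax":0,"ay":0,"az":0,"hand":2.5},{"tx":0,"ty":0,"tz":0,"ax":0,"ay":0,"az":0,"hand":2.5},{"tx":0,"ty":0,"tz":0,"ax":0,"ay":0,"az":0,"hand":2.5}]'
```

```text
time_s: 38.85
position: [0.5383, 0.0983, 0.0415]
tcp_rot: [-0.0, 0.116, 0.993, -0.0]
ft_force: [-0.6, -0.9, -0.8]
finger_gap: 0.032
time_s: 39.15
position: [0.5384, 0.0983, 0.041]
tcp_rot: [0.0, 0.116, 0.993, 0.0]
ft_force: [-2.4, -0.3, 6.1]
finger_gap: 0.0321
```

Contact; release and check.

```bash
python3 -m crank '[{"tx":0,"ty":0,"tz":0,"ax":0,"ay":0,"az":0,"hand":3.6},{"tx":0,"ty":0,"tz":0,"ax":0,"ay":0,"az":0,"hand":4.8},{"tx":0,"ty":0,"tz":0,"ax":0,"ay":0,"az":0,"hand":5},{"tx":0,"ty":0,"tz":0,"ax":0,"ay":0,"az":0,"hand":5},{"tx":0,"ty":0,"tz":-1,"ax":0,"ay":0,"az":0,"hand":5},{"tx":0,"ty":0,"tz":-3,"ax":0,"ay":0,"az":0,"hand":5},{"tx":0,"ty":0,"tz":-4,"ax":0,"ay":0,"az":0,"hand":5},{"tx":0,"ty":0,"tz":-4.5,"ax":0,"ay":0,"az":0,"hand":5}]'
python3 -m crank '[{"tx":0,"ty":2.5,"tz":-4,"ax":0,"ay":0,"az":0,"hand":5},{"tx":0,"ty":4.5,"tz":-2,"ax":0,"ay":0,"az":0,"hand":5},{"tx":0,"ty":4.5,"tz":-2,"ax":0,"ay":0,"az":0,"hand":5},{"tx":1,"ty":1,"tz":0,"ax":0,"ay":0,"az":0,"hand":5},{"tx":0,"ty":0,"tz":0,"ax":0,"ay":0,"az":0,"hand":5},{"tx":0,"ty":0,"tz":0,"ax":0,"ay":0,"az":0,"hand":5},{"tx":0,"ty":0,"tz":0,"ax":0,"ay":0,"az":0,"hand":5}]'
python3 - <<'E'
from h import *
s=shot("wrist","w18")
overlay("w18",[((.5374,.0974),.03,.036),((.5765,.2629),.03,.036),((.5569,.1801),.025,.062),((.596,.3456),.028,.08)])
im=cv2.imread("pics/w18b.png")[100:300,110:450];cv2.imwrite("pics/w18c.png",cv2.resize(im,None,fx=2.3,fy=2.3,interpolation=cv2.INTER_CUBIC))
shot("side","s18",(220,120,340,230),5)
E
```

```text
time_s: 39.95
position: [0.5374, 0.0982, 0.1667]
tcp_rot: [-0.001, 0.116, 0.993, -0.0]
ft_force: [1.0, 0.1, 0.2]
finger_gap: 0.0503
time_s: 40.65
position: [0.5568, 0.2207, 0.2447]
tcp_rot: [-0.001, 0.117, 0.993, -0.001]
ft_force: [0.1, -0.4, -0.1]
finger_gap: 0.0497
```

View pics/w18c.png

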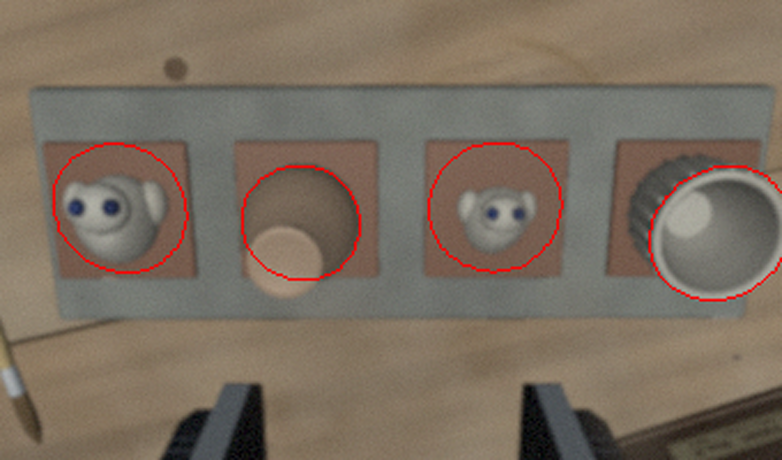

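View pics/s18.png

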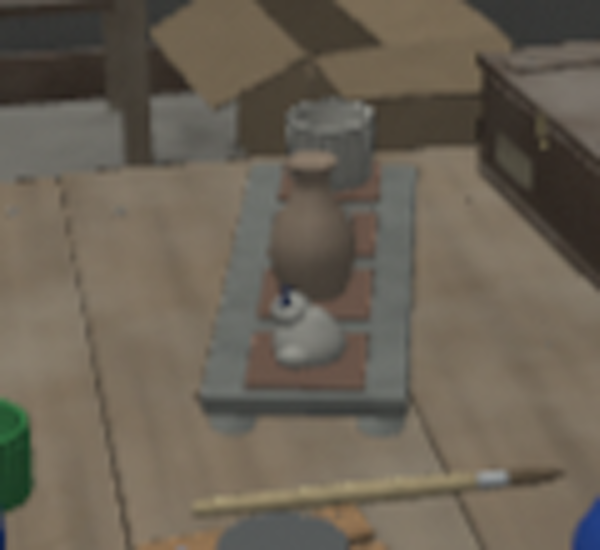

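All four pieces stand upright, each within a few millimetres of its pad centre, and the robot is clear of everything.

```bash
python3 -c "
from cell import *
print(finish_job())"
```

```text
the job is handed in; nothing more can be done
None
```

All four pieces are on the kiln shelf in reverse order, and I handed the job in at about 41 s. The hand-in gave no verdict.

- **Order:** on the rack, from left to right, stood the big frog, the bud vase, the small frog and the fluted pot. On the shelf, from right to left, now stand the big frog, the bud vase, the small frog and the fluted pot. I left the blue and green look-alikes alone.
- **Last checks:** I set each piece down until the wrist force showed contact, about 6 N. In the last wrist picture all four look upright and sit within a few millimetres of the measured pad centres. The side picture agrees for three of them, but the vase hides the small frog there. The open gripper was about 0.24 m above the table and touching nothing.
- **Disagreements:** the closed gap read about 51 mm on the 56 mm pot and about 47 mm on the 50 mm vase. On the frogs it read about 32 mm on the 38 mm body and 25 mm on the 30 mm body. All four still lifted and stayed upright. My first two move calls were refused because a row must carry every key; nothing moved.

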